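# Make up a cleaning kit and a bonding kit for porcelain repair

## Robot

A 6-joint arm with a two-finger parallel gripper is mounted at the origin on a cart in front of the work surface, level with it; the furniture and walls round the work are solid. World frame = base frame: x ahead of the robot, y to its left, z up, the work surface at z = 0. Lengths are in mm, angles in rad, forces in N, time in s.
With the tool pointing down it reaches from about 350 to 725 mm from the base axis. Payload 6 kg.
Tool frame: the origin (TCP) lies at the very end of the fingers, on their centre line; the grasp point (between the pads) lies manip.grip_depth behind it (manip.grip_depth is the distance from the TCP to the grasp point, in mm); z points along the fingers, y is the direction in which the jaws open and shut (so a half turn about z gives the same grasp; the last joint's range is limited). The gripper opens to 85 mm and grips with 20 to 120 N. Pads are 22 mm wide; open, the fingers measure 114 mm over their backs; the gripper's body (76 mm by 85 mm) begins 54 mm behind the grasp point. The pads swing forward as they close: fully open they stand 13 mm farther back than shut.
Start: joints at [1.483, 0.04, 0.085, 0, -1.615, -0.334], TCP at [245.614, 547.4, 231.261] pointing down, gripper open.
Joint ranges: [-2.56, 2.56], [-1.29, 2.01], [-1.08, 1.49], [-3.29, 1.98], [-2.81, -0.18], [-2.99, 2.99]. Speed limits (rad/s): [2.57, 2.57, 3.01, 3.14, 3.14, 3.14].

## Interface

Orientations are given as a unit quaternion [x, y, z, w].
In Python, from rig import readout, get_image, get_calibration, workorder, manip gives the robot as it stands.
- The arm moves only by the tool play_rows, never from a script. Its argument "commands" is a list of rows, each an object with "rot": the turn, a rotation vector about the tool's x, y, z in units of 8 degrees (1.0 is 8 degrees), a list of three; "translation": the shift along the tool's x, y, z in units of 50 mm (1.0 is 50 mm), a list of three; "jaw": the gripper's target within -1 to 1 (fully open at 1, half-way at 0, shut at -1). In form: [{"rot": [rx, ry, rz], "translation": [x, y, z], "jaw": jaw}, ...]. A call has 1 to 12 rows; each row shifts and turns the pose as measured when the row begins, along the tool's axes as they then stand; what a row does not reach is not made up. A row lasts 1/8 s, in which the tool goes at most 62.5 mm and 10.7 degrees, less where a joint would pass 70% of its speed; a pose out of reach is approached as far as the arm can. A call is refused whole if a number of a shift passes 1 or a number of a turn 1, either way. A call with a gripper value outside its range is refused whole. The fingers move at their own pace and stop on an object; the grip force is fixed at half the most. Time passes only in rows, so rows that do not move let the fingers close. It gives the time, the measured TCP pose, the force and the opening at its end, in the units of the state.
- readout.state(): the state, without advancing time (a new reading comes with each control period).
- get_image(name): name is "scene" or "top"; returns the picture (384x512x3 uint8, red, green, blue); there is no depth.
- get_calibration(name): a dict with "vertical_fov" (degrees; the focal length in pixels is half the picture's height over the tangent of half this angle, whatever the lens; pixels are square), "cx", "cy" (the principal point, pixels), "dist_coeffs" ([k1, k2, p1, p2, k3] as OpenCV has them; the pictures are not rectified), "xyz" and "attitude" of the camera in the world. Camera axes: x right, y up, looking along -z (the intrinsics and any distortion apply to the point x, -y, -z); pixel columns grow to the right and rows downward; lengths in mm; the calibration is good to about 2 mm. A picture is of the moment at which its call begins. get_calibration takes no time and is no camera call.
- workorder.sign_off(): hands the job in, once; it reports no verdict.
The state is a dict: "time": time; "q": joint angles; "joint_velocities": joint speeds; "effort": joint torques, N m; "ee_pos": TCP position; "ee_rot": TCP orientation; "ft_force": force on the tool from outside, world axes, zero at the start; "ft_torque": the same for the moment, N m; "gripper_width": opening from 0.0 (shut) to 1.0 (fully open).
Only numpy, scipy, OpenCV 4.12 (cv2) and the standard library are available. Lean on these libraries where they do the work, as an engineer would, in place of code of your own. Each camera call takes 0.05 s, during which the arm holds its last target.

## Task

Make up the two repair kits from the stock laid out between the two grey trays (not from the bottles at the back). Cleaning kit, in the tray with two compartments: stand the larger brown bottle in the middle of the smaller compartment and lay the eraser in the middle of the larger one. Bonding kit, in the tray with three compartments: lay the syringe lengthwise about the middle of the long narrow compartment, stand the squat white jar in the middle of the larger of the other two and the small brown bottle in the middle of the smaller; leave the taller white jar and the loupe where they are, and finish with every kit item flat on its tray's floor and let go.

Things in the scene. Friction and masses are not known exactly. Their poses are not given: they have to be found in the camera images.
- large_bottle_mid (a point): The larger of two brown bottles of the stock, with black screw caps, standing, 38 mm in diameter, 78 mm high (body to 63 mm, then a cap 24 mm wide). The point is on its axis half-way up (39 mm above its foot); z is up. A like one far back on the table is not meant.
- small_bottle_mid (a point): The smaller of two brown bottles of the stock, with black screw caps, standing, 33 mm in diameter, 68 mm high (body to 57 mm, then a cap 21 mm wide). The point is on its axis half-way up (34 mm above its foot); z is up.
- squat_jar_mid (a point): Squat white jar with a screw cap, 48 mm in diameter, 52 mm high: the shorter and wider of two white jars of the stock (a like one far back on the table is not meant). The point is on its axis half-way up (26 mm above its foot); z is up.
- eraser_mid (a point): Eraser block lying flat, 21 x 45 x 12 mm. The point is its centre (6 mm above its underside); x runs along the 21 mm width, y along the 45 mm length, z up.
- syringe_mid (a point): Clear and white syringe lying flat, 109 mm long, 26 mm wide over the finger flange, 16 mm high. The point is the middle of its whole length, 8 mm above its underside; y runs along it towards the plunger, x across it, z up. The barrel (16 mm wide) with its nozzle lies from y = -54 to +17 mm, best gripped across x at y = -18 mm; the flange is at y = +17 to +20 mm and the thin plunger reaches y = +54 mm. Either way round in the tray is fine.
- tall_jar_mid (a point): Taller white jar with a screw cap, 42 mm in diameter, 64 mm high; belongs to no kit, stays where it is. The point is on its axis half-way up.
- loupe_mid (a point): Folded black loupe lying flat, 34 x 45 x 12 mm; belongs to no kit, stays where it is. The point is its centre, y along its length.
- cleaning_tray: Grey two-compartment tray on a plywood board, fixed, 170 (x) x 100 mm (y); origin under the board's centre, z up. Compartment floors 33 mm above the table; rim 6 mm and the rib (at x = +15 mm) 5 mm above the floor, 4 mm thick. Smaller compartment 64 x 92 mm, centre x = +49, y = 0 mm; larger one 94 x 92 mm, centre x = -34, y = 0 mm.
- bonding_tray: Grey three-compartment tray on a plywood board, fixed, 170 (x) x 140 mm (y); origin under the board's centre, z up. Compartment floors 33 mm above the table; rim 6 mm and ribs 5 mm above the floor, 4 mm thick. Long narrow compartment 162 (along x) x 46 mm, centre x = 0, y = -43 mm; larger of the other two 93 x 82 mm, centre x = -34.5, y = +25 mm; smaller one 65 x 82 mm, centre x = +48.5, y = +25 mm.
Mind the look-alikes: they are no part of the job. Leave any turquoise look-alike of the part that bears large_bottle_mid alone. What is shaped like the part that bears syringe_mid but black is not meant.

How it is judged:
By the outcome, as a careful person would: the job done as asked, in the order asked, and still so for the second after the job is handed in, with the robot touching nothing.
It also fails if it takes over 120 s, if anything falls off the work surface, if the arm or the gripper's body presses on something with over 40 N, if the wrist force passes 120 N, or if a joint passes its speed limit or range.

## Working session

There is one attempt and no reset: what is moved stays moved. The work goes in short steps, Python scripts to look and compute and a tool call to move; the robot and the scene stay as the last step left them, time stands still between calls to the robot, and variables do not carry over. Pictures are saved under pics/ and viewed, and the job is handed in when it is done.

Besides the shell and the picture viewer there is one more tool, called after ">>>" as a command line: name --argument value ..., lists and objects as JSON in quotes. play_rows: Moves the arm, as the interface text tells. Its arguments: {"type":"object","properties":{"commands":{"type":"array"}},"required":["commands"]}

```bash
ls; mkdir -p pics
python3 - <<'E'
from rig import readout, get_image, get_calibration, workorder, manip
import cv2
print(readout.state()); print(manip.grip_depth)
for n in("scene","top"):
    print(n,get_calibration(n))
    im=get_image(n); cv2.imwrite(f"pics/{n}0.png",im[:,:,::-1])
E
```

```text
pics
{'time': 0.0, 'q': array([ 1.48269156e+00,  4.08069372e-02,  8.38127961e-02, -4.90077521e-04,
       -1.61550965e+00, -3.33693805e-01]), 'joint_velocities': array([-2.13433411e-04, -3.22426315e-05,  9.52496692e-04,  2.63005362e-05,
        1.59850984e-03, -1.74622386e-04]), 'effort': array([ 8.89486842e-05, -3.68201745e+01,  3.47403216e+01,  6.93190813e+00,
       -5.50788041e-03, -1.67458018e-05]), 'ee_pos': array([245.42571959, 547.14332789, 230.27754576]), 'ee_rot': array([ 9.77844917e-01, -2.09328759e-01, -1.38389709e-04,  8.77286436e-04]), 'ft_force': array([-0.51921483, -0.50858261, -0.00567582]), 'ft_torque': array([ 0.05032766, -0.01032761,  0.01627489]), 'gripper_width': 0.9984599798530919}
18.700000000000003
scene {'vertical_fov': 46.57099095266441, 'cx': 255.34796840989864, 'cy': 192.7121748304857, 'dist_coeffs': array([-0.17813383,  0.        ,  0.        ,  0.        ,  0.        ]), 'xyz': array([  67.33478815, -774.02152462,  725.51803746]), 'attitude': array([ 0.43096699, -0.11556124, -0.22646137,  0.86581078])}
top {'vertical_fov': 42.923505242424326, 'cx': 254.47281149429958, 'cy': 192.28228909154907, 'dist_coeffs': array([-0.20814247,  0.        ,  0.        ,  0.        ,  0.        ]), 'xyz': array([4.36432552e+02, 1.06667356e+00, 1.14731867e+03]), 'attitude': array([ 0.02905324, -0.01357107, -0.70353557,  0.70993622])}
```

View pics/scene0.png

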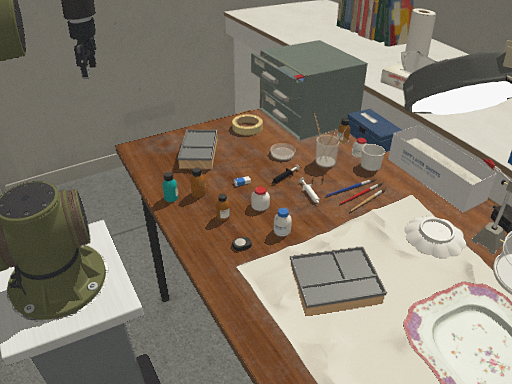

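View pics/top0.png

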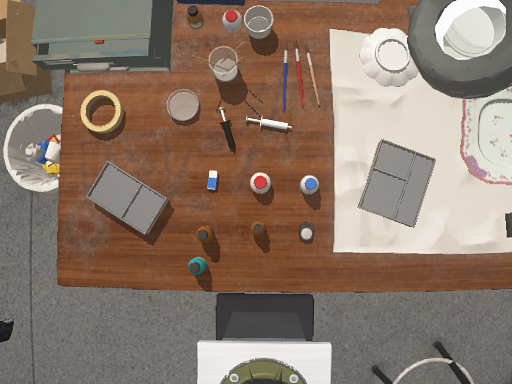

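The top view looks along +x upward, with +y to the left. Candidates, with top-view pixels and scene pixels:
- **Brown bottles:** (204,234)/(197,183) and (258,230)/(223,207). The turquoise look-alike is at (197,266)/(170,188).
- **White jars:** red cap (260,183)/(260,199) and blue cap (310,185)/(283,222).
- **Syringes:** white (268,124)/(309,190) and black (227,128)/(287,174).
- **Eraser and loupe:** eraser (212,181), loupe (306,233).
- **Trays:** two-compartment (128,198), three-compartment (397,183).

Next I'll enlarge both views.

Run:
```python
import cv2
a=cv2.imread("pics/scene0.png")[150:265,150:340]; cv2.imwrite("pics/scrop.png",cv2.resize(a,None,fx=4,fy=4,interpolation=cv2.INTER_CUBIC))
a=cv2.imread("pics/top0.png")[95:285,75:340]; cv2.imwrite("pics/tcrop.png",cv2.resize(a,None,fx=3,fy=3,interpolation=cv2.INTER_CUBIC))
a=cv2.imread("pics/top0.png")[125:245,345:450]; cv2.imwrite("pics/tcrop2.png",cv2.resize(a,None,fx=4,fy=4,interpolation=cv2.INTER_CUBIC))
```

```text
(no output)
```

View pics/scrop.png

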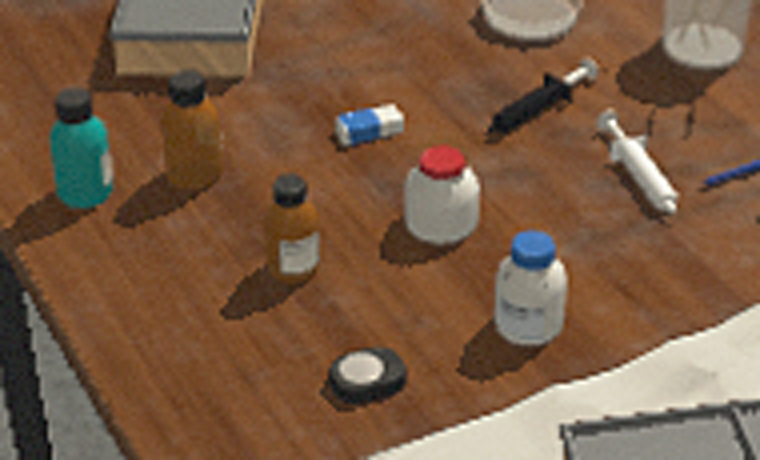

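View pics/tcrop.png

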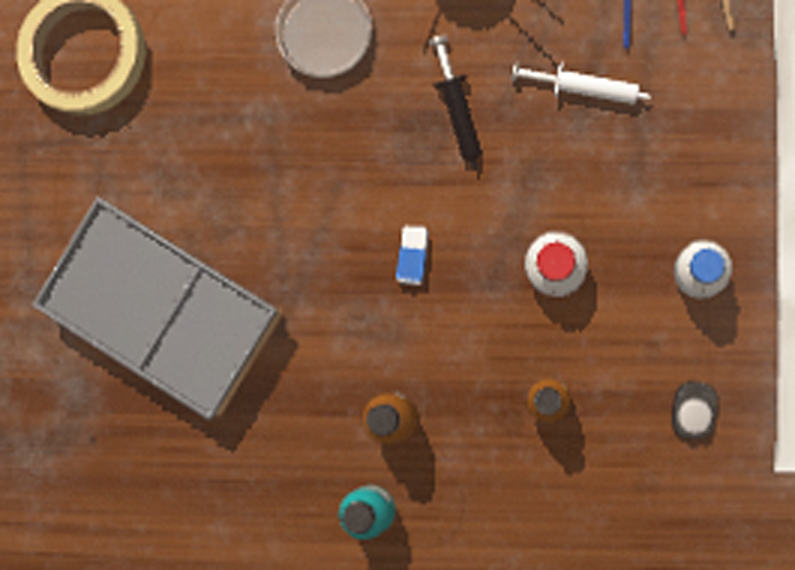

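View pics/tcrop2.png

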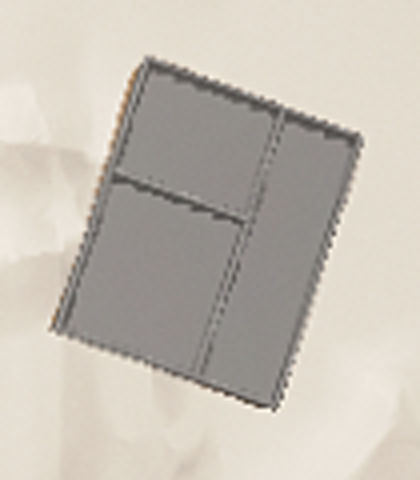

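The crops confirm the choice:
- **Jars:** the red-cap jar is shorter and wider, so it is the squat jar. The blue cap is the tall one.
- **Bottles:** the brown one beside the turquoise is larger, and the labelled brown one is smaller.
- **Syringe:** the white one, with its plunger to the left in the top view.

Next I'll measure positions.

```bash
cat > h.py <<'E'
import numpy as np, cv2
from scipy.spatial.transform import Rotation as R
from rig import readout, get_image, get_calibration, workorder, manip
C={n:get_calibration(n) for n in("scene","top")}
def K(c):
    f=192/np.tan(np.radians(c["vertical_fov"]/2)); return np.array([[f,0,c["cx"]],[0,f,c["cy"]],[0,0,1]])
def rays(n,uv):
    c=C[n]; p=cv2.undistortPoints(np.asarray(uv,float).reshape(-1,1,2),K(c),c["dist_coeffs"]).reshape(-1,2)
    return R.from_quat(c["attitude"]).apply(np.c_[p[:,0],-p[:,1],-np.ones(len(p))])
def plane(n,uv,z):
    d=rays(n,uv); o=C[n]["xyz"]; return o+d*((z-o[2])/d[:,2])[:,None]
def tri(a,b):
    A=[];B=[]
    for n,uv in(("top",a),("scene",b)):
        d=rays(n,[uv])[0]; d/=np.linalg.norm(d); P=np.eye(3)-np.outer(d,d); A.append(P);B.append(P@C[n]["xyz"])
    return np.linalg.lstsq(np.vstack(A),np.hstack(B),rcond=None)[0]
def proj(n,p):
    c=C[n]; q=R.from_quat(c["attitude"]).inv().apply(np.atleast_2d(p)-c["xyz"])*[1,-1,-1]
    return cv2.projectPoints(q,np.zeros(3),np.zeros(3),K(c),c["dist_coeffs"])[0].reshape(-1,2)
def blob(m,x0,y0,x1,y1):
    s=np.zeros(m.shape,np.uint8); s[y0:y1,x0:x1]=m[y0:y1,x0:x1]
    n,l,st,ce=cv2.connectedComponentsWithStats(s); 
    k=1+np.argmax(st[1:,4]); return (l==k).astype(np.uint8),ce[k],st[k,4]
E
cat > m.py <<'E'
from h import *
T=cv2.imread("pics/top0.png");S=cv2.imread("pics/scene0.png")
ht=cv2.cvtColor(T,cv2.COLOR_BGR2HSV);hs=cv2.cvtColor(S,cv2.COLOR_BGR2HSV)
red=lambda h:((((h[...,0]<6)|(h[...,0]>173))&(h[...,1]>170)&(h[...,2]>120))).astype(np.uint8)
dark=lambda h:((h[...,1]<90)&(h[...,2]<85)).astype(np.uint8)
blue=lambda h:((abs(h[...,0].astype(int)-108)<12)&(h[...,1]>100)).astype(np.uint8)
def rep(name,mt,bt,ms,bs,z):
    a=blob(mt,*bt);b=blob(ms,*bs)
    print(name,a[1].round(1),a[2],b[1].round(1),b[2],"plane",plane("top",[a[1]],z)[0].round(1),plane("scene",[b[1]],z-3)[0].round(1),"tri",tri(a[1],b[1]).round(1))
rep("squat",red(ht),(240,165,280,200),red(hs),(248,180,275,200),52)
rep("large",dark(ht),(190,222,218,250),dark(hs),(188,165,206,178),78)
rep("small",dark(ht),(248,218,270,238),dark(hs),(215,190,230,202),68)
rep("tall",blue(ht),(298,170,325,195),blue(hs),(274,205,292,220),64)
for nm,bx in(("clean",(70,150,185,245)),("bond",(345,125,445,240))):
    g=((ht[...,1]<25)&(ht[...,2]>60)&(ht[...,2]<175)).astype(np.uint8)
    b=blob(g,*bx); c=max(cv2.findContours(cv2.morphologyEx(b[0],cv2.MORPH_CLOSE,np.ones((5,5))),cv2.RETR_EXTERNAL,cv2.CHAIN_APPROX_NONE)[0],key=cv2.contourArea)
    P=plane("top",c.reshape(-1,2),39)[:,:2].astype(np.float32); r=cv2.minAreaRect(P); print(nm,b[2],r, cv2.boxPoints(r).round(1).tolist())
    print(proj("top",np.c_[cv2.boxPoints(r),[39]*4]).round(1).tolist())
w=(((ht[...,1]<60)&(ht[...,2]>150))|(blue(ht)>0)).astype(np.uint8)
b=blob(w,200,160,225,198);P=plane("top",np.argwhere(b[0])[:,::-1],12)[:,:2].astype(np.float32);print("eraser",b[2],b[1],cv2.minAreaRect(P))
w=((ht[...,1]<90)&(ht[...,2]>130)).astype(np.uint8)
b=blob(w,240,110,300,140);P=plane("top",np.argwhere(b[0])[:,::-1],8)[:,:2].astype(np.float32);print("syr",b[2],b[1],cv2.minAreaRect(P),P[P[:,1].argmax()],P[P[:,1].argmin()])
d=cv2.fitLine(P,cv2.DIST_HUBER,0,.01,.01).ravel();print(d)
E
python3 m.py
```

```text
squat [259.8 181.6] 111 [260.7 189.5] 47 plane [526.6  13.6  52. ] [530.4  11.3  49. ] tri [528.8  12.7  48.5]
large [202.4 234.5] 80 [196.1 171.5] 61 plane [407.  138.3  78. ] [405.3 130.4  75. ] tri [407.6 139.1  69.1]
small [257.3 228. ] 45 [221.8 197.1] 46 plane [422.6  18.   68. ] [421.3  11.8  65. ] tri [423.2  17.8  60.3]
tall [310.1 183.2] 96 [282.8 212. ] 84 plane [523.  -98.6  64. ] [ 523.1 -104.7   61. ] tri [524.8 -99.9  56.8]
clean 2948 ((489.7237854003906, 325.05865478515625), (168.79957580566406, 99.18583679199219), 59.481056213378906) [[404.1000061035156, 277.5], [489.6000061035156, 227.1999969482422], [575.2999877929688, 372.6000061035156], [489.8999938964844, 423.0]]
[[144.7, 234.3], [166.7, 197.5], [107.0, 160.4], [85.6, 196.5]]
bond 4214 ((528.37841796875, -303.93841552734375), (139.7173614501953, 168.8741455078125), 71.26236724853516) [[426.0, -343.0], [585.9000244140625, -397.20001220703125], [630.7999877929688, -264.8999938964844], [470.8999938964844, -210.6999969482422]]
[[414.1, 227.1], [435.6, 158.5], [380.4, 138.4], [357.9, 207.3]]
eraser 149 [211.89932886 179.56375839] ((533.8682861328125, 125.98119354248047), (20.248964309692383, 43.13599395751953), 82.17939758300781)
syr 233 [269.75965665 122.59227468] ((672.0761108398438, -5.06298828125), (108.17765808105469, 26.826568603515625), 86.38719177246094) [686.2979    48.235588] [660.4716   -58.526836]
[ 1.8663198e-01  9.8242992e-01  6.7091882e+02 -6.8102713e+00]
```

Run:
```python
from h import *
print(tri((470,38),(462,88)))
for z in(200,300,400,500): print(z,plane("top",[(412,40),(440,88),(480,97)],z).round(0).tolist(), plane("scene",[(408,92),(420,108),(507,95)],z).round(0).tolist())
r=R.from_quat(readout.state()["ee_rot"]).as_matrix();print(r.round(3))
T=cv2.imread("pics/top0.png");cv2.imwrite("pics/lamp.png",cv2.resize(T[0:130,340:512],None,fx=4,fy=4))
S=cv2.imread("pics/scene0.png");cv2.imwrite("pics/lamps.png",cv2.resize(S[40:260,350:512],None,fx=3,fy=2.7))
```

```text
[ 736.80191787 -332.87248642  421.69581903]
200 [[811.0, -300.0, 200.0], [710.0, -355.0, 200.0], [695.0, -443.0, 200.0]] [[1047.0, 42.0, 200.0], [998.0, -51.0, 200.0], [1346.0, -109.0, 200.0]]
300 [[771.0, -268.0, 300.0], [681.0, -317.0, 300.0], [668.0, -396.0, 300.0]] [[860.0, -113.0, 300.0], [821.0, -189.0, 300.0], [1103.0, -235.0, 300.0]]
400 [[732.0, -236.0, 400.0], [652.0, -280.0, 400.0], [640.0, -349.0, 400.0]] [[674.0, -268.0, 400.0], [644.0, -326.0, 400.0], [860.0, -362.0, 400.0]]
500 [[692.0, -205.0, 500.0], [623.0, -242.0, 500.0], [613.0, -302.0, 500.0]] [[488.0, -424.0, 500.0], [467.0, -464.0, 500.0], [616.0, -489.0, 500.0]]
[[ 0.912 -0.409 -0.001]
 [-0.409 -0.912 -0.002]
 [ 0.     0.002 -1.   ]]
```

View pics/lamp.png

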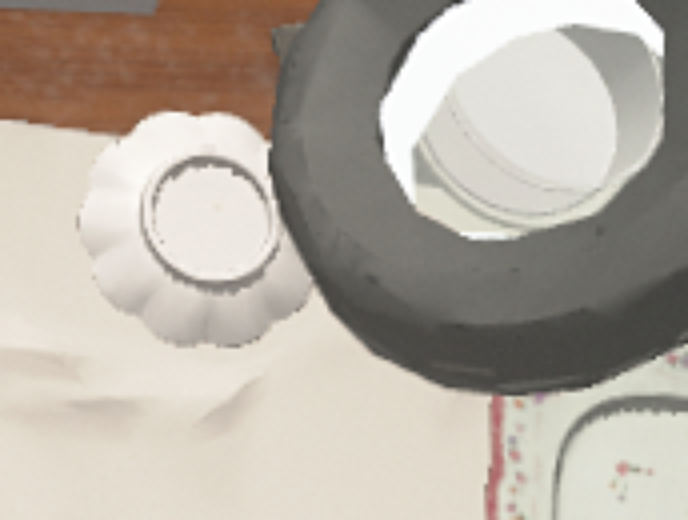

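View pics/lamps.png

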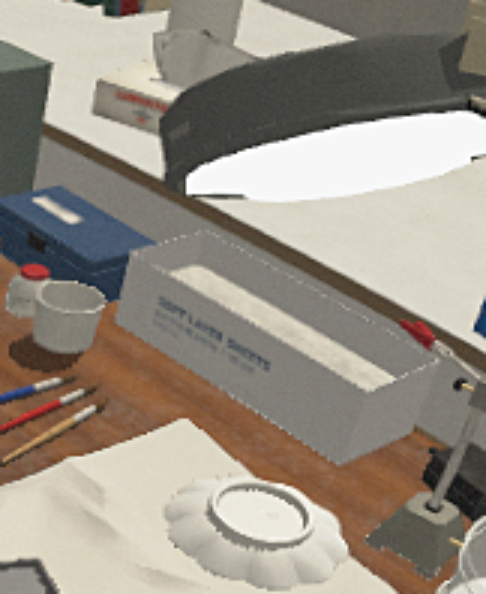

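```bash
cat >> h.py <<'E'
def plan(x,y,z,psi,n):
    """n equal rows to target; prints rows in tool axes/units, simulating ideal following"""
    s=readout.state(); p=s["ee_pos"].copy(); r=R.from_quat(s["ee_rot"])
    tgt=R.from_euler("z",psi,degrees=True)*R.from_quat([1,0,0,0]); t=np.array([x,y,z])
    print("pos",p.round(1),"psi",round(np.degrees(np.arctan2(*r.as_matrix()[[1,0],0])),2),"t",round(s["time"],2),"w",round(s["gripper_width"],3),"F",s["ft_force"].round(1))
    for k in range(n,0,-1):
        d=r.inv().apply((t-p)/k)/50; w=(r.inv()*tgt).as_rotvec()/k; 
        print((w/np.radians(8)).round(2).tolist(),d.round(2).tolist())
        p=p+(t-p)/k; r=r*R.from_rotvec(w)
E
python3 -c "
from h import *
plan(407.5,138.7,130,-24.2,9)"
```

```text
pos [245.5 547.2 230.4] psi -24.17 t 0.1 w 0.998 F [ 0.8 -0.3  0.1]
[0.0, -0.0, 0.0] [0.7, 0.68, 0.22]
[0.0, -0.0, 0.0] [0.7, 0.68, 0.22]
[0.0, -0.0, 0.0] [0.7, 0.68, 0.22]
[0.0, -0.0, 0.0] [0.7, 0.68, 0.22]
[0.0, -0.0, 0.0] [0.7, 0.68, 0.22]
[0.0, -0.0, 0.0] [0.7, 0.68, 0.22]
[0.0, -0.0, 0.0] [0.7, 0.68, 0.22]
[0.0, -0.0, 0.0] [0.7, 0.68, 0.22]
[0.0, -0.0, 0.0] [0.7, 0.68, 0.22]
```

>>> play_rows --commands '[{"rot": [0, 0, 0], "translation": [0.7, 0.68, 0.22], "jaw": 1}, {"rot": [0, 0, 0], "translation": [0.7, 0.68, 0.22], "jaw": 1}, {"rot": [0, 0, 0], "translation": [0.7, 0.68, 0.22], "jaw": 1}, {"rot": [0, 0, 0], "translation": [0.7, 0.68, 0.22], "jaw": 1}, {"rot": [0, 0, 0], "translation": [0.7, 0.68, 0.22], "jaw": 1}, {"rot": [0, 0, 0], "translation": [0.7, 0.68, 0.22], "jaw": 1}, {"rot": [0, 0, 0], "translation": [0.7, 0.68, 0.22], "jaw": 1}, {"rot": [0, 0, 0], "translation": [0.7, 0.68, 0.22], "jaw": 1}, {"rot": [0, 0, 0], "translation": [0.7, 0.68, 0.22], "jaw": 1}]'

```text
time: 1.23
ee_pos: [409.4, 127.7, 125.8]
ee_rot: [0.979, -0.206, -0.001, 0.003]
ft_force: [0.9, 1.2, -0.7]
gripper_width: 1.001
```

```bash
python3 -c "
from h import *
plan(407.5,138.7,110,-24.2,2)
for n in ('top','scene'): cv2.imwrite('pics/%s1.png'%n,get_image(n)[:,:,::-1])"
```

```text
pos [409.4 127.7 125.8] psi -23.8 t 1.23 w 1.001 F [ 0.9  1.2 -0.7]
[0.02, 0.0, 0.03] [-0.06, -0.09, 0.16]
[0.02, 0.0, 0.03] [-0.06, -0.09, 0.16]
```

View pics/top1.png

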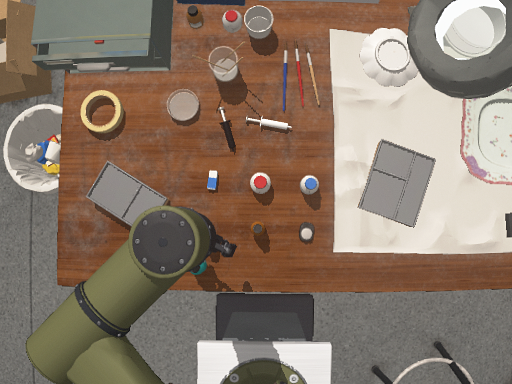

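View pics/scene1.png

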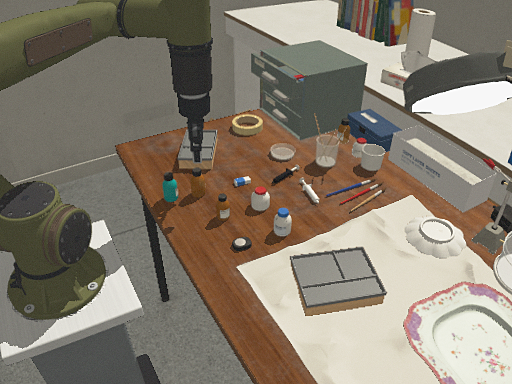

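>>> play_rows --commands '[{"rot": [0, 0, 0.03], "translation": [-0.06, -0.09, 0.16], "jaw": 1}, {"rot": [0, 0, 0], "translation": [-0.06, -0.09, 0.16], "jaw": 1}, {"rot": [0, 0, 0], "translation": [0, 0, 0], "jaw": 1}]'

```text
time: 1.7
ee_pos: [406.7, 137.7, 106.9]
ee_rot: [0.978, -0.211, -0.002, 0.004]
ft_force: [-0.0, -0.5, 0.8]
gripper_width: 1.006
```

```bash
python3 -c "
from h import *
plan(407.5,138.7,20,-24.2,3)
print(readout.state()['joint_velocities'].round(3))
for z in (100,110,120,130): print(proj('scene',[407,139,z]))
cv2.imwrite('pics/s2.png',cv2.resize(get_image('scene')[100:230,130:280,::-1],None,fx=4,fy=4))"
```

```text
pos [406.7 137.7 106.9] psi -24.32 t 1.7 w 1.006 F [-0.  -0.5  0.8]
[0.02, 0.01, -0.0] [0.0, -0.01, 0.58]
[0.02, 0.01, -0.0] [0.0, -0.01, 0.58]
[0.02, 0.01, -0.0] [0.0, -0.01, 0.58]
[ 0.01  -0.002  0.008  0.006 -0.    -0.002]
[[194.66681442 161.63892232]]
[[194.37905542 158.36556355]]
[[194.08960255 155.05967966]]
[[193.79846935 151.72098907]]
```

View pics/s2.png

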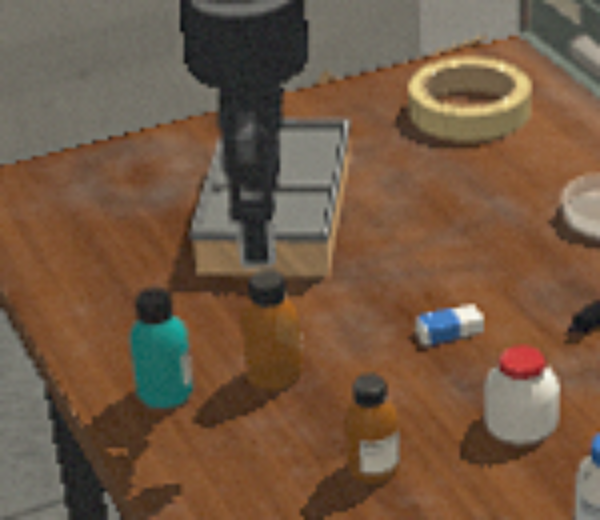

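The fingertips at crop (257,262) sit right above the large bottle's cap at (267,285), so I'll descend.

>>> play_rows --commands '[{"rot": [0, 0, 0], "translation": [0.01, 0, 0.55], "jaw": 1}, {"rot": [0, 0, 0], "translation": [0, -0.01, 0.55], "jaw": 1}, {"rot": [0, 0, 0], "translation": [0, 0, 0.45], "jaw": 1}, {"rot": [0, 0, 0], "translation": [0, 0, 0], "jaw": 1}]'

```text
time: 2.25
ee_pos: [407.5, 140.5, 29.6]
ee_rot: [0.978, -0.208, -0.001, 0.003]
ft_force: [-0.2, 0.4, 0.7]
gripper_width: 1.002
```

```bash
python3 -c "
from h import *
plan(407.5,138.7,20,-24.2,1)"
```

```text
pos [407.5 140.5  29.6] psi -23.99 t 2.25 w 1.002 F [-0.2  0.4  0.7]
[0.05, 0.0, 0.03] [0.02, 0.03, 0.19]
```

>>> play_rows --commands '[{"rot": [0, 0, 0], "translation": [0.02, 0.03, 0.2], "jaw": 1}, {"rot": [0, 0, 0], "translation": [0, 0, 0], "jaw": -1}, {"rot": [0, 0, 0], "translation": [0, 0, 0], "jaw": -1}, {"rot": [0, 0, 0], "translation": [0, 0, 0], "jaw": -1}, {"rot": [0, 0, 0], "translation": [0, 0, 0], "jaw": -1}, {"rot": [0, 0, 0], "translation": [0, 0, 0], "jaw": -1}]'

```text
time: 3.0
ee_pos: [409.4, 140.2, 22.7]
ee_rot: [0.978, -0.207, 0.001, 0.001]
ft_force: [0.3, -0.8, -1.7]
gripper_width: 0.433
```

```bash
python3 -c "
from h import *
plan(407.5,138.7,110,-24.2,2)"
```

```text
pos [409.4 140.2  22.7] psi -23.92 t 3.0 w 0.433 F [ 0.3 -0.8 -1.7]
[0.01, -0.01, 0.02] [-0.01, 0.02, -0.87]
[0.01, -0.01, 0.02] [-0.01, 0.02, -0.87]
```

>>> play_rows --commands '[{"rot": [0, 0, 0], "translation": [0, 0, -0.6], "jaw": -1}, {"rot": [0, 0, 0], "translation": [0, 0, -0.9], "jaw": -1}, {"rot": [0, 0, 0], "translation": [0, 0, -0.2], "jaw": -1}]'

```text
time: 3.38
ee_pos: [408.3, 139.7, 108.4]
ee_rot: [0.978, -0.207, -0.0, 0.003]
ft_force: [-1.2, 0.4, -0.8]
gripper_width: 0.431
```

```bash
python3 -c "
from h import *
plan(464.8,282.9,105,-24.2,5)"
```

```text
pos [408.3 139.7 108.4] psi -23.94 t 3.38 w 0.431 F [-1.2  0.4 -0.8]
[0.01, -0.0, 0.01] [-0.03, -0.62, 0.01]
[0.01, -0.0, 0.01] [-0.03, -0.62, 0.01]
[0.01, -0.0, 0.01] [-0.03, -0.62, 0.01]
[0.01, -0.0, 0.01] [-0.03, -0.62, 0.01]
[0.01, -0.0, 0.01] [-0.03, -0.62, 0.01]
```

>>> play_rows --commands '[{"rot": [0, 0, 0], "translation": [-0.03, -0.6, 0], "jaw": -1}, {"rot": [0, 0, 0], "translation": [-0.03, -0.62, 0], "jaw": -1}, {"rot": [0, 0, 0], "translation": [-0.03, -0.62, 0], "jaw": -1}, {"rot": [0, 0, 0], "translation": [-0.03, -0.62, 0.02], "jaw": -1}, {"rot": [0, 0, 0], "translation": [-0.03, -0.5, 0.02], "jaw": -1}, {"rot": [0, 0, 0], "translation": [0, 0, 0], "jaw": -1}, {"rot": [0, 0, 0], "translation": [0, 0, 0], "jaw": -1}]'

```text
time: 4.25
ee_pos: [461.3, 281.0, 101.0]
ee_rot: [0.978, -0.208, -0.002, 0.004]
ft_force: [1.0, -0.7, -0.5]
gripper_width: 0.432
```

```bash
python3 -c "
from h import *
plan(464.8,282.9,63,-24.2,2)"
```

```text
pos [461.3 281.  101. ] psi -24.01 t 4.25 w 0.432 F [ 1.  -0.7 -0.5]
[0.03, 0.01, 0.01] [0.03, -0.04, 0.38]
[0.03, 0.01, 0.01] [0.02, -0.03, 0.38]
```

>>> play_rows --commands '[{"rot": [0.03, 0, 0], "translation": [0.03, -0.04, 0.38], "jaw": -1}, {"rot": [0, 0, 0], "translation": [0.02, -0.02, 0.36], "jaw": -1}, {"rot": [0, 0, 0], "translation": [0, 0, 0], "jaw": -1}, {"rot": [0, 0, 0], "translation": [0, 0, 0], "jaw": -1}]'

```text
time: 4.75
ee_pos: [464.4, 280.7, 63.3]
ee_rot: [0.978, -0.209, -0.002, 0.002]
ft_force: [-0.4, -0.3, -0.3]
gripper_width: 0.435
```

```bash
python3 -c "
from h import *
plan(464.8,282.9,56.5,-24.2,1)"
```

```text
pos [464.4 280.7  63.3] psi -24.08 t 4.75 w 0.435 F [-0.4 -0.3 -0.3]
[0.03, 0.02, 0.02] [-0.01, -0.04, 0.14]
```

>>> play_rows --commands '[{"rot": [0.03, 0.02, 0], "translation": [0, -0.04, 0.1], "jaw": -1}, {"rot": [0, 0, 0], "translation": [0, 0, 0.04], "jaw": -1}, {"rot": [0, 0, 0], "translation": [0, 0, 0], "jaw": -1}]'

```text
time: 5.12
ee_pos: [465.7, 283.1, 57.2]
ee_rot: [0.978, -0.209, 0.001, -0.001]
ft_force: [0.3, -0.2, -0.7]
gripper_width: 0.431
```

```bash
python3 -c "
from h import *
plan(464.8,282.9,55.5,-24.2,1)
cv2.imwrite('pics/s3.png',cv2.resize(get_image('scene')[100:230,130:280,::-1],None,fx=4,fy=4))"
```

```text
pos [465.7 283.1  57.2] psi -24.07 t 5.12 w 0.431 F [ 0.3 -0.2 -0.7]
[-0.01, -0.01, 0.02] [-0.02, 0.01, 0.03]
```

View pics/s3.png

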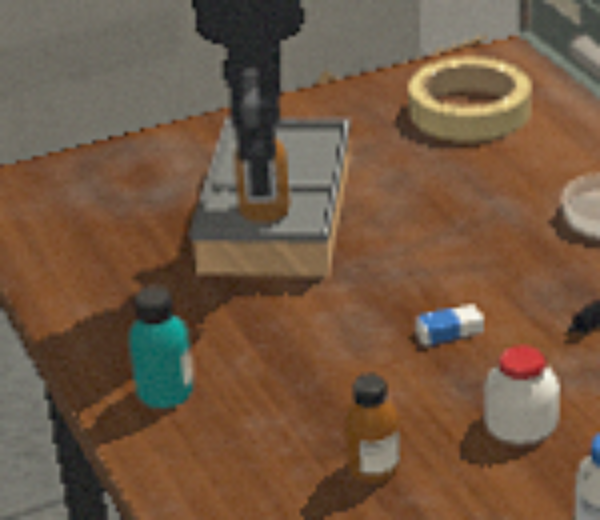

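The bottle stands above the smaller compartment with its foot just over the floor. I'll lower it the last bit and release.

>>> play_rows --commands '[{"rot": [0, 0, 0], "translation": [-0.01, 0, 0.03], "jaw": -1}, {"rot": [0, 0, 0], "translation": [0, 0, 0], "jaw": -1}]'

```text
time: 5.42
ee_pos: [465.4, 283.4, 56.0]
ee_rot: [0.978, -0.209, 0.001, -0.001]
ft_force: [0.3, -0.1, -0.7]
gripper_width: 0.43
```

>>> play_rows --commands '[{"rot": [0, 0, 0], "translation": [0, 0, 0.02], "jaw": -1}, {"rot": [0, 0, 0], "translation": [0, 0, 0], "jaw": 0.1}, {"rot": [0, 0, 0], "translation": [0, 0, 0], "jaw": 0.4}, {"rot": [0, 0, 0], "translation": [0, 0, 0], "jaw": 0.7}, {"rot": [0, 0, 0], "translation": [0, 0, 0], "jaw": 1}, {"rot": [0, 0, 0], "translation": [0, 0, 0], "jaw": 1}, {"rot": [0, 0, 0], "translation": [0, 0, -0.4], "jaw": 1}, {"rot": [0, 0, 0], "translation": [0, 0, -0.8], "jaw": 1}, {"rot": [0, 0, 0], "translation": [0, 0, -0.4], "jaw": 1}]'

```text
time: 6.55
ee_pos: [464.6, 282.6, 135.5]
ee_rot: [0.978, -0.209, 0.0, 0.001]
ft_force: [-0.2, -0.1, 0.1]
gripper_width: 0.999
```

```bash
python3 -c "
from h import *
plan(533.9,126,110,-7.8,5)
cv2.imwrite('pics/s4.png',cv2.resize(get_image('scene')[100:230,130:280,::-1],None,fx=4,fy=4))"
```

```text
pos [464.6 282.6 135.5] psi -24.07 t 6.55 w 0.999 F [-0.2 -0.1  0.1]
[0.0, -0.0, -0.41] [0.51, 0.46, 0.1]
[0.0, -0.0, -0.41] [0.48, 0.49, 0.1]
[0.0, -0.0, -0.41] [0.45, 0.51, 0.1]
[0.0, -0.0, -0.41] [0.42, 0.54, 0.1]
[0.0, -0.0, -0.41] [0.39, 0.56, 0.1]
```

View pics/s4.png

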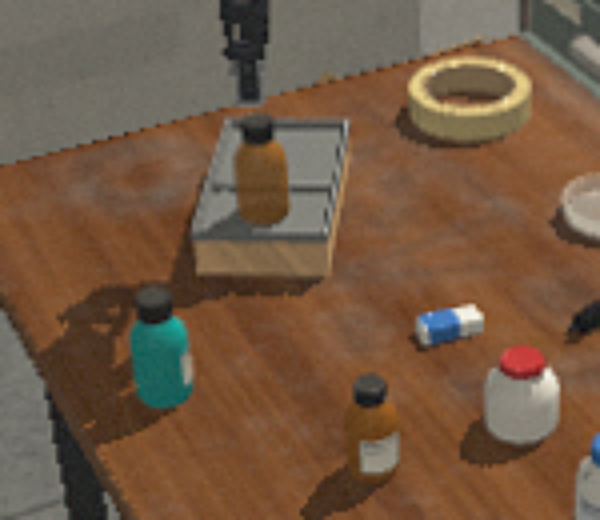

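>>> play_rows --commands '[{"rot": [0, 0, -0.41], "translation": [0.51, 0.46, 0.05], "jaw": 1}, {"rot": [0, 0, -0.41], "translation": [0.48, 0.49, 0.05], "jaw": 0.6}, {"rot": [0, 0, -0.41], "translation": [0.45, 0.51, 0.1], "jaw": 0.2}, {"rot": [0, 0, -0.41], "translation": [0.42, 0.54, 0.15], "jaw": 0}, {"rot": [0, 0, -0.4], "translation": [0.39, 0.45, 0.15], "jaw": 0}, {"rot": [0, 0, 0], "translation": [0, 0, 0], "jaw": 0}, {"rot": [0, 0, 0], "translation": [0, 0, 0], "jaw": 0}]'

```text
time: 7.48
ee_pos: [537.3, 128.6, 110.6]
ee_rot: [0.998, -0.063, 0.001, -0.001]
ft_force: [-0.4, 0.4, -0.0]
gripper_width: 0.5
```

```bash
python3 -c "
from h import *
plan(533.9,126,40,-7.8,2)"
```

```text
pos [537.3 128.6 110.6] psi -7.18 t 7.47 w 0.5 F [-0.4  0.4 -0. ]
[-0.01, -0.01, 0.04] [-0.03, 0.03, 0.71]
[-0.01, -0.01, 0.04] [-0.03, 0.03, 0.71]
```

>>> play_rows --commands '[{"rot": [0, 0, 0.05], "translation": [-0.04, 0.03, 0.7], "jaw": 0}, {"rot": [0, 0, 0.03], "translation": [-0.03, 0.03, 0.6], "jaw": 0}, {"rot": [0, 0, 0], "translation": [0, 0, 0], "jaw": 0}, {"rot": [0, 0, 0], "translation": [0, 0, 0], "jaw": 0}]'

```text
time: 7.98
ee_pos: [534.0, 129.5, 46.9]
ee_rot: [0.998, -0.067, 0.003, -0.002]
ft_force: [-0.5, 0.0, 0.0]
gripper_width: 0.502
```

```bash
python3 -c "
from h import *
plan(533.9,126,3,-7.8,2)
cv2.imwrite('pics/s5.png',cv2.resize(get_image('scene')[100:230,170:320,::-1],None,fx=4,fy=4))"
```

```text
pos [534.  129.5  46.9] psi -7.69 t 7.97 w 0.502 F [-0.5  0.   0. ]
[-0.01, -0.02, 0.01] [0.0, 0.04, 0.44]
[-0.01, -0.02, 0.01] [0.0, 0.04, 0.44]
```

View pics/s5.png

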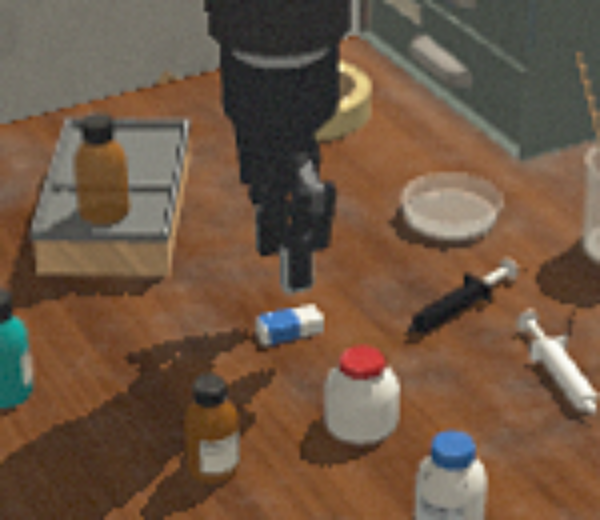

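The fingers are aligned above the eraser (crop (290,323)), so I'll descend.

>>> play_rows --commands '[{"rot": [0, 0, 0], "translation": [0, 0.05, 0.42], "jaw": 0}, {"rot": [0, 0, 0], "translation": [0, 0.02, 0.3], "jaw": 0}, {"rot": [0, 0, 0], "translation": [0, 0, 0.05], "jaw": 0}, {"rot": [0, 0, 0], "translation": [0, 0, 0], "jaw": 0}]'

```text
time: 8.52
ee_pos: [536.4, 128.0, 12.2]
ee_rot: [0.998, -0.067, 0.006, -0.004]
ft_force: [-0.3, 0.6, 0.6]
gripper_width: 0.504
```

```bash
python3 -c "
from h import *
plan(533.9,126,1.5,-7.8,1)"
```

```text
pos [536.4 128.   12.2] psi -7.64 t 8.53 w 0.504 F [-0.3  0.6  0.6]
[-0.06, -0.08, 0.02] [-0.05, 0.05, 0.21]
```

>>> play_rows --commands '[{"rot": [-0.06, -0.08, 0], "translation": [-0.05, 0.05, 0.16], "jaw": 0}, {"rot": [0, 0, 0], "translation": [0, 0, 0.03], "jaw": 0}, {"rot": [0, 0, 0], "translation": [0, 0, 0], "jaw": 0}]'

```text
time: 8.9
ee_pos: [534.1, 126.1, 3.2]
ee_rot: [0.998, -0.067, 0.001, 0.0]
ft_force: [-0.6, 0.0, 0.2]
gripper_width: 0.497
```

```bash
python3 -c "
from h import *
plan(533.9,126,1.5,-7.8,1)"
```

```text
pos [534.1 126.1   3.2] psi -7.63 t 8.9 w 0.497 F [-0.6  0.   0.2]
[0.0, -0.01, 0.02] [-0.0, 0.0, 0.03]
```

>>> play_rows --commands '[{"rot": [0, 0, 0], "translation": [0, 0, 0.03], "jaw": -0.2}, {"rot": [0, 0, 0], "translation": [0, 0, 0], "jaw": -0.4}, {"rot": [0, 0, 0], "translation": [0, 0, 0], "jaw": -1}, {"rot": [0, 0, 0], "translation": [0, 0, 0], "jaw": -1}, {"rot": [0, 0, 0], "translation": [0, 0, 0], "jaw": -1}]'

```text
time: 9.52
ee_pos: [534.5, 126.3, 2.2]
ee_rot: [0.998, -0.066, 0.001, -0.0]
ft_force: [-0.4, -0.4, 0.5]
gripper_width: 0.209
```

>>> play_rows --commands '[{"rot": [0, 0, 0], "translation": [0, 0, -0.5], "jaw": -1}, {"rot": [0, 0, 0], "translation": [0, 0, -0.9], "jaw": -1}, {"rot": [0, 0, 0], "translation": [0, 0, -0.9], "jaw": -1}, {"rot": [0, 0, 0], "translation": [0, 0, 0], "jaw": -1}]'

```text
time: 10.02
ee_pos: [533.6, 125.7, 119.4]
ee_rot: [0.998, -0.067, -0.0, 0.001]
ft_force: [0.7, -0.3, -1.0]
gripper_width: 0.209
```

```bash
python3 -c "
from h import *
plan(507,354.4,120,-30.5,6)
cv2.imwrite('pics/s6.png',cv2.resize(get_image('scene')[100:230,130:280,::-1],None,fx=4,fy=4))"
```

```text
pos [533.6 125.7 119.4] psi -7.64 t 10.03 w 0.209 F [ 0.7 -0.3 -1. ]
[0.0, -0.0, 0.48] [-0.19, -0.74, -0.0]
[0.0, -0.0, 0.48] [-0.24, -0.73, -0.0]
[0.0, -0.0, 0.48] [-0.29, -0.71, -0.0]
[0.0, -0.0, 0.48] [-0.33, -0.69, -0.0]
[0.0, -0.0, 0.48] [-0.38, -0.67, -0.0]
[0.0, -0.0, 0.48] [-0.42, -0.64, -0.0]
```

View pics/s6.png

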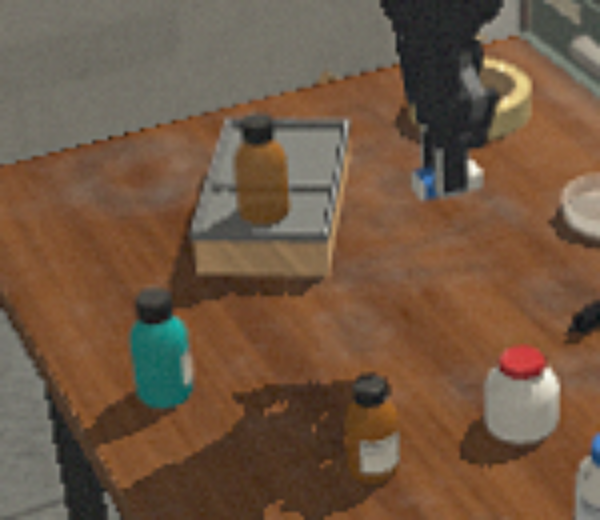

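>>> play_rows --commands '[{"rot": [0, 0, 0.48], "translation": [-0.19, -0.74, 0], "jaw": -1}, {"rot": [0, 0, 0.48], "translation": [-0.24, -0.73, 0], "jaw": -1}, {"rot": [0, 0, 0.48], "translation": [-0.29, -0.71, 0], "jaw": -1}, {"rot": [0, 0, 0.48], "translation": [-0.33, -0.69, 0], "jaw": -1}, {"rot": [0, 0, 0.48], "translation": [-0.38, -0.67, 0], "jaw": -1}, {"rot": [0, 0, 0.45], "translation": [-0.4, -0.55, 0], "jaw": -1}, {"rot": [0, 0, 0], "translation": [0, 0, 0], "jaw": -1}, {"rot": [0, 0, 0], "translation": [0, 0, 0], "jaw": -1}]'

```text
time: 11.08
ee_pos: [500.7, 353.0, 103.0]
ee_rot: [0.963, -0.27, -0.007, 0.009]
ft_force: [-1.0, -0.7, -1.2]
gripper_width: 0.207
```

```bash
python3 -c "
from h import *
plan(507,354.4,50,-30.5,2)
T=get_image('top')[:,:,::-1];cv2.imwrite('pics/t7.png',T)
cv2.imwrite('pics/t7c.png',cv2.resize(T[130:260,60:250],None,fx=4,fy=4))"
```

```text
pos [500.7 353.  103. ] psi -31.31 t 11.07 w 0.207 F [-1.  -0.7 -1.2]
[0.07, 0.03, -0.05] [0.05, -0.06, 0.53]
[0.07, 0.03, -0.05] [0.05, -0.05, 0.53]
```

View pics/t7c.png

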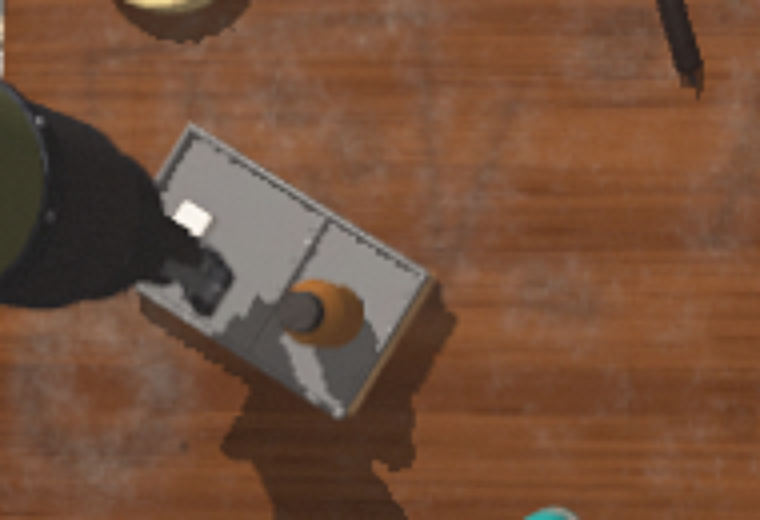

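```bash
python3 -c "
from h import *
T=cv2.imread('pics/t7.png');h=cv2.cvtColor(T,cv2.COLOR_BGR2HSV)
d=((h[...,1]<90)&(h[...,2]<85)).astype(np.uint8)
b=blob(d,127,200,142,217);print(b[1],b[2],plane('top',[b[1]],111))
print(proj('top',[464.8,282.9,111]),proj('top',[464.8,282.9,96]))"
```

```text
[132.98373984 208.12195122] 123 [[462.3663596  286.55810106 111.        ]]
[[134.64443317 207.01808357]] [[136.44273111 207.22802434]]
```

>>> play_rows --commands '[{"rot": [0.1, 0.05, -0.1], "translation": [0.1, -0.08, 0.4], "jaw": -1}, {"rot": [0.03, 0, 0], "translation": [0, -0.03, 0.3], "jaw": -1}, {"rot": [0, 0, 0], "translation": [0, 0, 0], "jaw": -1}, {"rot": [0, 0, 0], "translation": [0, 0, 0], "jaw": -1}]'

```text
time: 11.62
ee_pos: [508.3, 352.2, 67.3]
ee_rot: [0.964, -0.264, -0.001, 0.0]
ft_force: [-0.6, -0.6, 0.6]
gripper_width: 0.212
```

```bash
python3 -c "
from h import *
plan(507,354.4,38,-30.5,1)"
```

```text
pos [508.3 352.2  67.3] psi -30.65 t 11.62 w 0.212 F [-0.6 -0.6  0.6]
[0.01, 0.01, -0.02] [-0.04, -0.03, 0.59]
```

>>> play_rows --commands '[{"rot": [0, 0, 0], "translation": [-0.03, -0.04, 0.4], "jaw": -1}, {"rot": [0, 0, 0], "translation": [0, 0, 0.1], "jaw": -1}, {"rot": [0, 0, 0], "translation": [0, 0, 0], "jaw": -1}, {"rot": [0, 0, 0], "translation": [0, 0, 0], "jaw": -1}]'

```text
time: 12.12
ee_pos: [508.1, 355.2, 41.4]
ee_rot: [0.964, -0.264, -0.001, 0.0]
ft_force: [0.6, -0.6, 0.8]
gripper_width: 0.214
```

```bash
python3 -c "
from h import *
plan(507,354.4,35.7,-30.5,1)"
```

```text
pos [508.1 355.2  41.4] psi -30.65 t 12.12 w 0.214 F [ 0.6 -0.6  0.8]
[0.0, 0.01, -0.02] [-0.01, 0.02, 0.11]
```

>>> play_rows --commands '[{"rot": [0, 0, 0], "translation": [-0.02, 0.02, 0.08], "jaw": -1}, {"rot": [0, 0, 0], "translation": [0, 0, 0.03], "jaw": -1}, {"rot": [0, 0, 0], "translation": [0, 0, 0], "jaw": -1}]'

```text
time: 12.5
ee_pos: [506.9, 355.1, 36.2]
ee_rot: [0.964, -0.264, -0.001, -0.0]
ft_force: [-0.3, -0.8, -0.0]
gripper_width: 0.21
```

>>> play_rows --commands '[{"rot": [0, 0, 0], "translation": [0, 0, 0.02], "jaw": -1}, {"rot": [0, 0, 0], "translation": [0, 0, 0], "jaw": -0.45}, {"rot": [0, 0, 0], "translation": [0, 0, 0], "jaw": -0.3}, {"rot": [0, 0, 0], "translation": [0, 0, 0], "jaw": -0.1}, {"rot": [0, 0, 0], "translation": [0, 0, 0], "jaw": -0.1}, {"rot": [0, 0, 0], "translation": [0, 0, -0.3], "jaw": -0.1}, {"rot": [0, 0, 0], "translation": [0, 0, -0.8], "jaw": -0.1}, {"rot": [0, 0, 0], "translation": [0, 0, -0.9], "jaw": -0.1}]'

```text
time: 13.5
ee_pos: [505.9, 353.5, 135.9]
ee_rot: [0.964, -0.264, -0.002, 0.002]
ft_force: [0.3, 0.0, 0.8]
gripper_width: 0.452
```

```bash
python3 -c "
from h import *
plan(640,160,150,-70,6)
S=get_image('scene')[:,:,::-1];cv2.imwrite('pics/s8.png',cv2.resize(S[100:230,130:280],None,fx=4,fy=4))"
```

```text
pos [505.9 353.5 135.9] psi -30.65 t 13.5 w 0.452 F [0.3 0.  0.8]
[0.01, 0.0, 0.82] [0.71, 0.33, -0.05]
[0.01, 0.0, 0.82] [0.75, 0.24, -0.05]
[0.01, 0.0, 0.82] [0.77, 0.16, -0.05]
[0.01, 0.0, 0.82] [0.78, 0.07, -0.05]
[0.01, 0.0, 0.82] [0.78, -0.02, -0.05]
[0.01, 0.0, 0.82] [0.78, -0.11, -0.05]
```

View pics/s8.png

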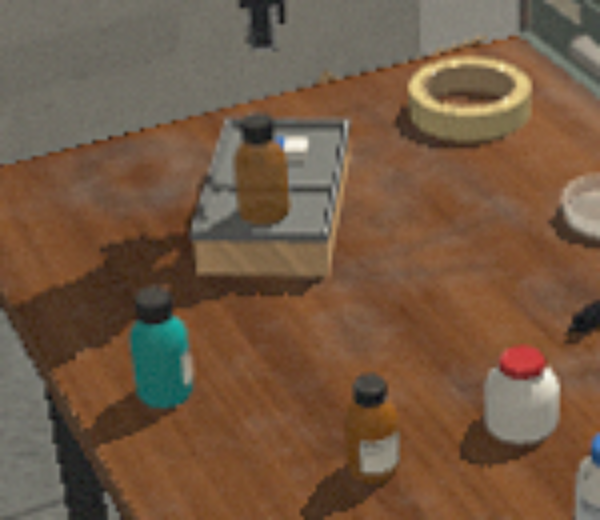

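```bash
python3 -c "
from h import *
print(plane('top',[(224,65),(224,80),(183,105)],60).round(0).tolist())
print(plane('top',[(208,58),(242,58),(262,100),(240,85)],100).round(0).tolist())
T=cv2.imread('pics/top0.png');cv2.imwrite('pics/bk.png',cv2.resize(T[30:150,150:310],None,fx=5,fy=5))
S=cv2.imread('pics/scene0.png');cv2.imwrite('pics/bks.png',cv2.resize(S[90:220,260:400],None,fx=4,fy=4))
"
```

```text
[[795.0, 98.0, 60.0], [759.0, 98.0, 60.0], [701.0, 191.0, 60.0]]
[[799.0, 131.0, 100.0], [798.0, 55.0, 100.0], [702.0, 10.0, 100.0], [736.0, 59.0, 100.0]]
```

View pics/bk.png

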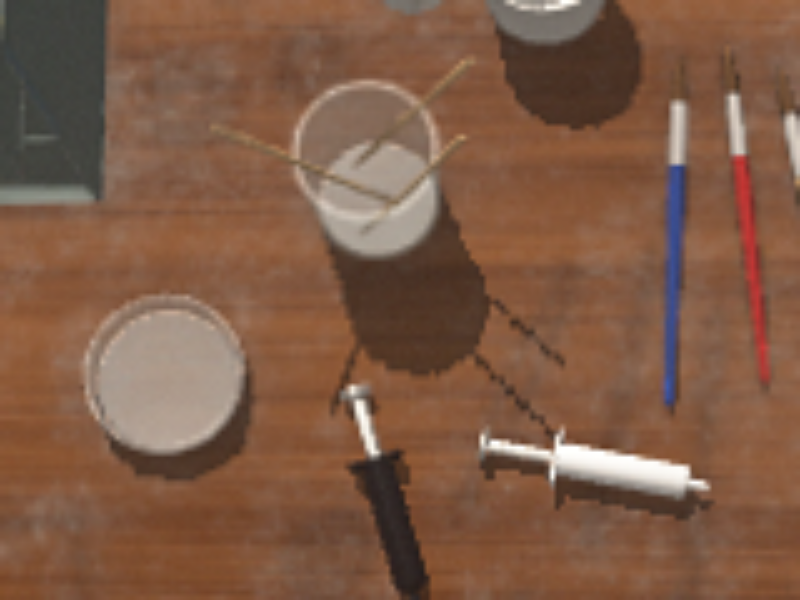

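View pics/bks.png

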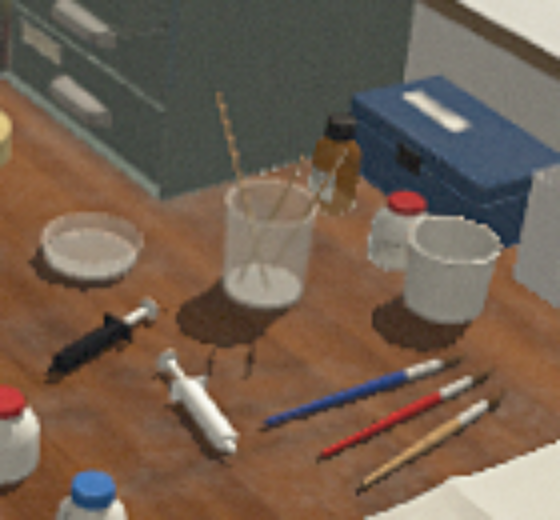

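```bash
python3 -c "
from h import *
plan(625,-10,120,-100.8,10)"
```

```text
pos [508.4 355.  144.3] psi -30.63 t 13.55 w 0.452 F [ 1.8 -1.1  8. ]
[-0.0, 0.0, 0.88] [0.57, 0.51, 0.05]
[-0.0, 0.0, 0.88] [0.63, 0.44, 0.05]
[-0.0, 0.0, 0.88] [0.68, 0.36, 0.05]
[-0.0, 0.0, 0.88] [0.72, 0.27, 0.05]
[-0.0, 0.0, 0.88] [0.74, 0.18, 0.05]
[-0.0, 0.0, 0.88] [0.76, 0.09, 0.05]
[-0.0, 0.0, 0.88] [0.77, -0.01, 0.05]
[-0.0, 0.0, 0.88] [0.76, -0.1, 0.05]
[-0.0, 0.0, 0.88] [0.74, -0.19, 0.05]
[-0.0, 0.0, 0.88] [0.71, -0.28, 0.05]
```

>>> play_rows --commands '[{"rot": [0, 0, 0.88], "translation": [0.57, 0.51, 0.05], "jaw": -0.1}, {"rot": [0, 0, 0.88], "translation": [0.63, 0.44, 0.05], "jaw": -0.1}, {"rot": [0, 0, 0.88], "translation": [0.68, 0.36, 0.05], "jaw": -0.1}, {"rot": [0, 0, 0.88], "translation": [0.72, 0.27, 0.05], "jaw": -0.1}, {"rot": [0, 0, 0.88], "translation": [0.74, 0.18, 0.05], "jaw": -0.1}, {"rot": [0, 0, 0.88], "translation": [0.76, 0.09, 0.05], "jaw": -0.1}, {"rot": [0, 0, 0.88], "translation": [0.77, -0.01, 0.05], "jaw": -0.1}, {"rot": [0, 0, 0.88], "translation": [0.76, -0.1, 0.05], "jaw": -0.1}, {"rot": [0, 0, 0.88], "translation": [0.6, -0.15, 0.05], "jaw": -0.1}, {"rot": [0, 0, 0.5], "translation": [0.3, -0.1, 0], "jaw": -0.1}, {"rot": [0, 0, 0], "translation": [0, 0, 0], "jaw": -0.1}]'

```text
time: 14.92
ee_pos: [615.8, 7.0, 136.5]
ee_rot: [-0.642, 0.767, -0.003, 0.012]
ft_force: [0.9, 1.3, 1.2]
gripper_width: 0.45
```

```bash
python3 -c "
from h import *
plan(667.9,-22.8,70,-100.8,3)
for n in ('top','scene'): cv2.imwrite('pics/%s9.png'%n,get_image(n)[:,:,::-1])"
```

```text
pos [615.8   7.  136.5] psi -100.1 t 14.93 w 0.45 F [0.9 1.3 1.2]
[-0.05, 0.04, 0.03] [0.14, -0.37, 0.45]
[-0.05, 0.04, 0.03] [0.14, -0.37, 0.45]
[-0.05, 0.04, 0.03] [0.13, -0.37, 0.44]
```

View pics/top9.png

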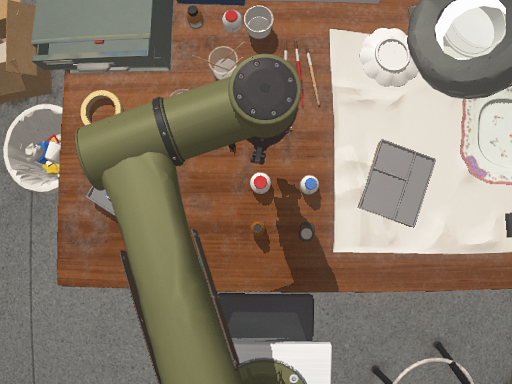

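View pics/scene9.png

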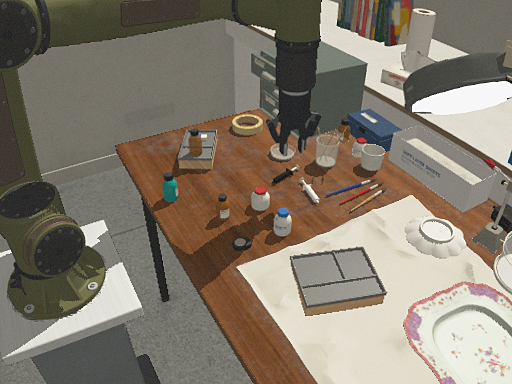

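>>> play_rows --commands '[{"rot": [-0.1, 0.08, 0.05], "translation": [0.14, -0.37, 0.4], "jaw": -0.1}, {"rot": [-0.05, 0.04, 0.03], "translation": [0.14, -0.37, 0.4], "jaw": -0.1}, {"rot": [0, 0, 0.02], "translation": [0.13, -0.35, 0.4], "jaw": -0.1}, {"rot": [0, 0, 0], "translation": [0, 0, 0], "jaw": -0.1}, {"rot": [0, 0, 0], "translation": [0, 0, 0], "jaw": -0.1}]'

```text
time: 15.65
ee_pos: [668.3, -16.8, 78.8]
ee_rot: [-0.642, 0.767, -0.001, 0.001]
ft_force: [-0.3, -0.8, 0.0]
gripper_width: 0.451
```

```bash
python3 -c "
from h import *
plan(667.9,-22.8,30,-100.8,2)
for z in (300,400,450,500,550): print(z,proj('top',[616,7,z]))
cv2.imwrite('pics/s10.png',cv2.resize(get_image('scene')[100:230,230:380,::-1],None,fx=4,fy=4))"
```

```text
pos [668.3 -16.8  78.8] psi -100.18 t 15.65 w 0.451 F [-0.3 -0.8  0. ]
[-0.01, 0.0, 0.04] [0.06, -0.01, 0.49]
[-0.01, 0.0, 0.04] [0.06, -0.01, 0.49]
300 [[262.48747575 119.55639793]]
400 [[262.14175592 106.25190733]]
450 [[261.93172675  98.23034257]]
500 [[261.6893788   89.03168842]]
550 [[261.40677038  78.38236764]]
```

View pics/s10.png

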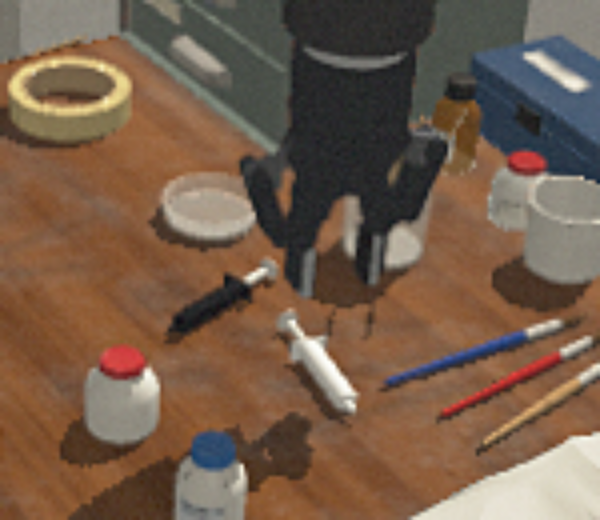

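The open fingers at crop (300,285)/(372,275) straddle the line of the white syringe's barrel, so I'll descend.

>>> play_rows --commands '[{"rot": [0, 0, 0.08], "translation": [0.08, -0.01, 0.45], "jaw": -0.1}, {"rot": [0, 0, 0], "translation": [0.04, 0, 0.45], "jaw": -0.1}, {"rot": [0, 0, 0], "translation": [0, 0, 0], "jaw": -0.1}, {"rot": [0, 0, 0], "translation": [0, 0, 0], "jaw": -0.1}]'

```text
time: 16.2
ee_pos: [669.1, -20.3, 39.6]
ee_rot: [-0.639, 0.769, -0.003, 0.005]
ft_force: [-0.1, -0.8, 0.3]
gripper_width: 0.453
```

```bash
python3 -c "
from h import *
plan(667.9,-22.8,3.5,-100.8,2)
cv2.imwrite('pics/s11.png',cv2.resize(get_image('scene')[120:230,240:380,::-1],None,fx=5,fy=5))"
```

```text
pos [669.1 -20.3  39.6] psi -100.61 t 16.2 w 0.453 F [-0.1 -0.8  0.3]
[-0.04, 0.01, 0.01] [0.03, 0.01, 0.36]
[-0.04, 0.01, 0.01] [0.03, 0.01, 0.36]
```

View pics/s11.png

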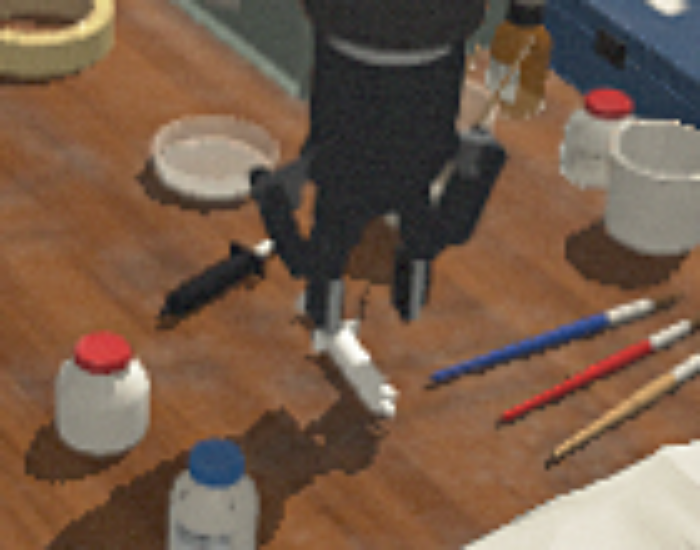

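>>> play_rows --commands '[{"rot": [-0.06, 0.01, 0], "translation": [0.05, 0.02, 0.35], "jaw": -0.1}, {"rot": [0, 0, 0], "translation": [0.01, 0, 0.2], "jaw": -0.1}, {"rot": [0, 0, 0], "translation": [0, 0, 0], "jaw": -0.1}, {"rot": [0, 0, 0], "translation": [0, 0, 0], "jaw": -0.1}]'

```text
time: 16.75
ee_pos: [668.1, -22.9, 11.2]
ee_rot: [-0.639, 0.769, -0.0, 0.002]
ft_force: [0.1, -0.1, 0.3]
gripper_width: 0.449
```

```bash
python3 -c "
from h import *
plan(667.9,-22.8,3.5,-100.8,1)
cv2.imwrite('pics/s12.png',cv2.resize(get_image('scene')[120:230,240:380,::-1],None,fx=5,fy=5))"
```

```text
pos [668.1 -22.9  11.2] psi -100.61 t 16.75 w 0.449 F [ 0.1 -0.1  0.3]
[-0.02, 0.02, 0.02] [-0.0, 0.0, 0.15]
```

View pics/s12.png

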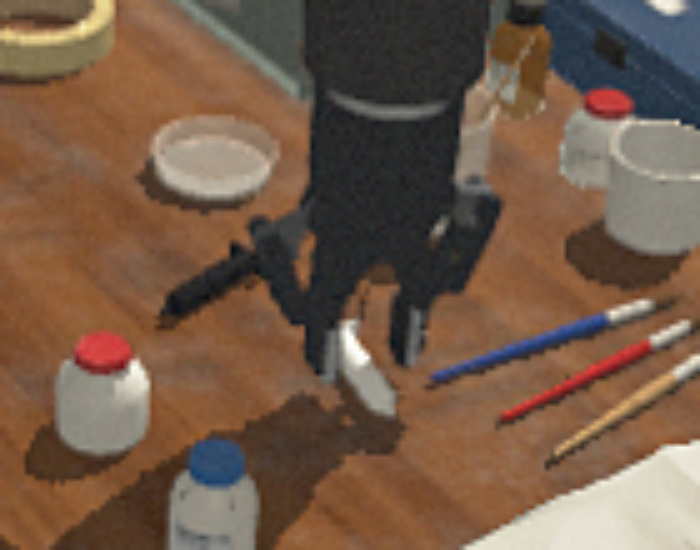

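The fingers straddle the barrel (crop (330,350) and (410,345)), so I'll go down and close.

>>> play_rows --commands '[{"rot": [0, 0, 0], "translation": [0, 0, 0.13], "jaw": -0.1}, {"rot": [0, 0, 0], "translation": [0, 0, 0.03], "jaw": -0.1}, {"rot": [0, 0, 0], "translation": [0, 0, 0], "jaw": -0.1}]'

```text
time: 17.18
ee_pos: [668.4, -22.8, 3.1]
ee_rot: [-0.639, 0.769, -0.001, 0.002]
ft_force: [0.3, -1.0, 1.0]
gripper_width: 0.451
```

>>> play_rows --commands '[{"rot": [0, 0, 0], "translation": [0, 0, 0], "jaw": -0.3}, {"rot": [0, 0, 0], "translation": [0, 0, 0], "jaw": -0.5}, {"rot": [0, 0, 0], "translation": [0, 0, 0], "jaw": -0.7}, {"rot": [0, 0, 0], "translation": [0, 0, 0], "jaw": -1}, {"rot": [0, 0, 0], "translation": [0, 0, 0], "jaw": -1}, {"rot": [0, 0, 0], "translation": [0, 0, -0.4], "jaw": -1}, {"rot": [0, 0, 0], "translation": [0, 0, -0.6], "jaw": -1}, {"rot": [0, 0, 0], "translation": [0, 0, -0.6], "jaw": -1}, {"rot": [0, 0, 0], "translation": [0, 0, 0], "jaw": -1}]'

```text
time: 18.3
ee_pos: [669.0, -23.4, 90.9]
ee_rot: [-0.639, 0.769, -0.002, 0.004]
ft_force: [0.3, -0.1, 0.7]
gripper_width: 0.157
```

```bash
python3 -c "
from h import *
plan(531.6,-350.4,110,-18.7,11)
cv2.imwrite('pics/s13.png',cv2.resize(get_image('scene')[100:230,230:380,::-1],None,fx=4,fy=4))"
```

```text
pos [669.  -23.4  90.9] psi -100.59 t 18.3 w 0.157 F [ 0.3 -0.1  0.7]
[-0.01, -0.0, -0.93] [0.63, 0.14, -0.04]
[-0.01, -0.0, -0.93] [0.61, 0.22, -0.04]
[-0.01, -0.0, -0.93] [0.57, 0.29, -0.04]
[-0.01, -0.0, -0.93] [0.53, 0.37, -0.04]
[-0.01, -0.0, -0.93] [0.48, 0.43, -0.04]
[-0.01, -0.0, -0.93] [0.42, 0.49, -0.04]
[-0.01, -0.0, -0.93] [0.35, 0.54, -0.04]
[-0.01, -0.0, -0.93] [0.28, 0.58, -0.04]
[-0.01, -0.0, -0.93] [0.2, 0.61, -0.04]
[-0.01, -0.0, -0.93] [0.12, 0.63, -0.04]
[-0.01, -0.0, -0.93] [0.04, 0.64, -0.04]
```

View pics/s13.png

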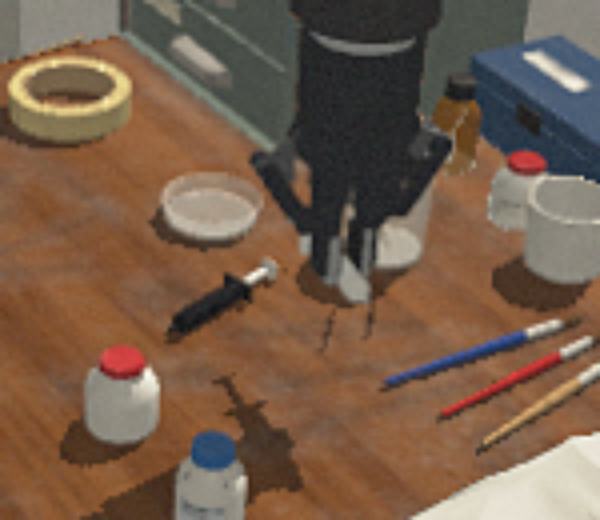

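>>> play_rows --commands '[{"rot": [0, 0, -0.9], "translation": [0.63, 0.14, -0.1], "jaw": -1}, {"rot": [0, 0, -0.93], "translation": [0.61, 0.22, -0.1], "jaw": -1}, {"rot": [0, 0, -0.93], "translation": [0.57, 0.29, -0.1], "jaw": -1}, {"rot": [0, 0, -0.93], "translation": [0.53, 0.37, -0.1], "jaw": -1}, {"rot": [0, 0, -0.93], "translation": [0.48, 0.43, -0.05], "jaw": -1}, {"rot": [0, 0, -0.93], "translation": [0.42, 0.49, -0.05], "jaw": -1}, {"rot": [0, 0, -0.8], "translation": [0.3, 0.4, 0], "jaw": -1}, {"rot": [0, 0, 0], "translation": [0, 0, 0], "jaw": -1}]'

```text
time: 19.35
ee_pos: [580.4, -230.8, 109.6]
ee_rot: [0.913, -0.407, -0.002, -0.001]
ft_force: [0.2, 0.4, 0.1]
gripper_width: 0.16
```

```bash
python3 -c "
from h import *
plan(531.6,-350.4,105,-18.7,5)
for n in ('top','scene'): cv2.imwrite('pics/%s14.png'%n,get_image(n)[:,:,::-1])"
```

```text
pos [ 580.4 -230.8  109.6] psi -48.09 t 19.35 w 0.16 F [0.2 0.4 0.1]
[-0.0, 0.01, -0.73] [0.23, 0.46, 0.02]
[-0.0, 0.01, -0.73] [0.18, 0.49, 0.02]
[-0.0, 0.01, -0.73] [0.13, 0.5, 0.02]
[-0.0, 0.01, -0.73] [0.07, 0.51, 0.02]
[-0.0, 0.01, -0.73] [0.02, 0.52, 0.02]
```

View pics/scene14.png

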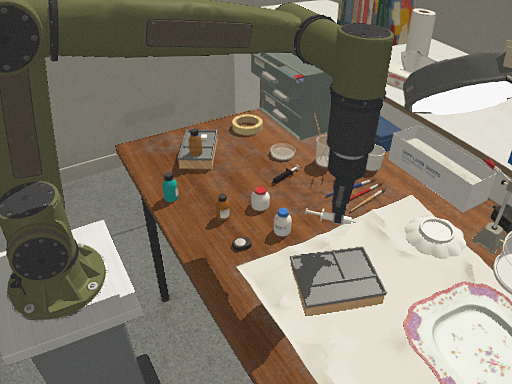

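View pics/top14.png

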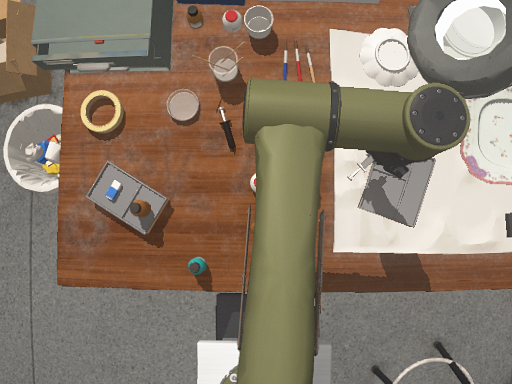

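```bash
python3 -c "
from h import *
T=cv2.imread('pics/top0.png');S=cv2.imread('pics/scene0.png')
# lamp outline points in top, fit circle per height, project to scene extents
pts=np.array([(409,40),(412,20),(414,60),(425,80),(440,91),(460,97),(480,98)],float)
for z in (360,400,440,480):
    P=plane('top',pts,z)[:,:2]
    A=np.c_[2*P,np.ones(len(P))];s=np.linalg.lstsq(A,(P**2).sum(1),rcond=None)[0];r=np.sqrt(s[2]+s[0]**2+s[1]**2)
    a=np.linspace(0,2*np.pi,60);c=np.c_[s[0]+r*np.cos(a),s[1]+r*np.sin(a),0*a+z];q=proj('scene',c)
    print(z,s[:2].round(),r.round(),'scene u',q[:,0].min().round(),q[:,0].max().round(),'v',q[:,1].min().round(),q[:,1].max().round())
"
```

```text
360 [ 745. -341.] 98.0 scene u 406.0 510.0 v 98.0 148.0
400 [ 729. -324.] 93.0 scene u 400.0 501.0 v 78.0 123.0
440 [ 714. -307.] 88.0 scene u 393.0 492.0 v 58.0 97.0
480 [ 698. -289.] 83.0 scene u 387.0 481.0 v 37.0 71.0
```

>>> play_rows --commands '[{"rot": [0, 0, -0.73], "translation": [0.23, 0.46, 0], "jaw": -1}, {"rot": [0, 0, -0.73], "translation": [0.18, 0.49, 0], "jaw": -1}, {"rot": [0, 0, -0.73], "translation": [0.13, 0.5, 0], "jaw": -1}, {"rot": [0, 0, -0.73], "translation": [0.07, 0.5, 0], "jaw": -1}, {"rot": [0, 0, -0.7], "translation": [0.02, 0.4, 0], "jaw": -1}, {"rot": [0, 0, 0], "translation": [0, 0, 0], "jaw": -1}, {"rot": [0, 0, 0], "translation": [0, 0, 0], "jaw": -1}]'

```text
time: 20.32
ee_pos: [537.5, -339.5, 107.3]
ee_rot: [0.987, -0.158, -0.003, -0.002]
ft_force: [1.0, 0.0, -0.3]
gripper_width: 0.162
```

```bash
python3 -c "
from h import *
plan(531.6,-350.4,60,-18.7,2)
S=get_image('scene')[:,:,::-1];cv2.imwrite('pics/scene15.png',S); cv2.imwrite('pics/s15.png',cv2.resize(S[180:330,260:410],None,fx=4,fy=4))"
```

```text
pos [ 537.5 -339.5  107.3] psi -18.23 t 20.32 w 0.162 F [ 1.   0.  -0.3]
[-0.01, 0.02, 0.03] [-0.02, 0.12, 0.47]
[-0.01, 0.02, 0.03] [-0.02, 0.12, 0.47]
```

View pics/s15.png

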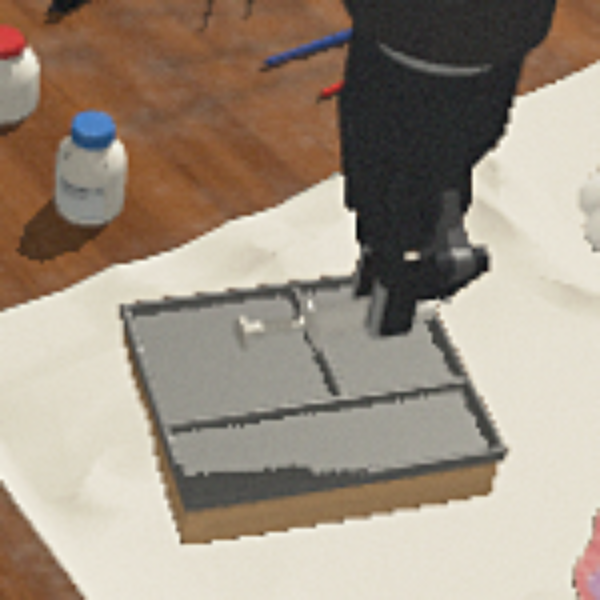

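>>> play_rows --commands '[{"rot": [0, 0, 0.05], "translation": [-0.02, 0.14, 0.4], "jaw": -1}, {"rot": [0, 0, 0], "translation": [-0.02, 0.12, 0.4], "jaw": -1}, {"rot": [0, 0, 0], "translation": [0, 0, 0], "jaw": -1}, {"rot": [0, 0, 0], "translation": [0, 0, 0], "jaw": -1}]'

```text
time: 20.88
ee_pos: [530.8, -350.0, 62.8]
ee_rot: [0.987, -0.162, -0.004, -0.003]
ft_force: [-0.7, 0.2, 0.7]
gripper_width: 0.162
```

```bash
python3 -c "
from h import *
plan(531.6,-350.4,42,-18.7,2)
S=get_image('scene')[:,:,::-1];cv2.imwrite('pics/s16.png',cv2.resize(S[220:330,280:400],None,fx=5,fy=5))
T=get_image('top')[:,:,::-1];cv2.imwrite('pics/t16.png',cv2.resize(T[100:250,330:480],None,fx=4,fy=4))"
```

```text
pos [ 530.8 -350.    62.8] psi -18.64 t 20.88 w 0.162 F [-0.7  0.2  0.7]
[-0.02, 0.03, 0.0] [0.01, 0.0, 0.21]
[-0.02, 0.03, 0.0] [0.01, 0.0, 0.21]
```

View pics/s16.png

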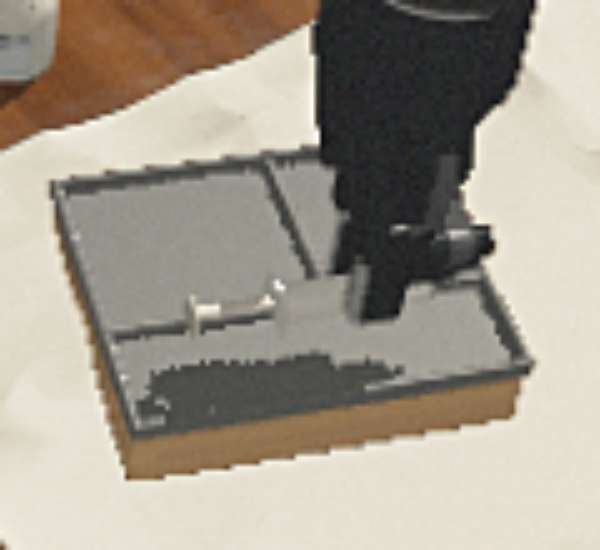

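View pics/t16.png

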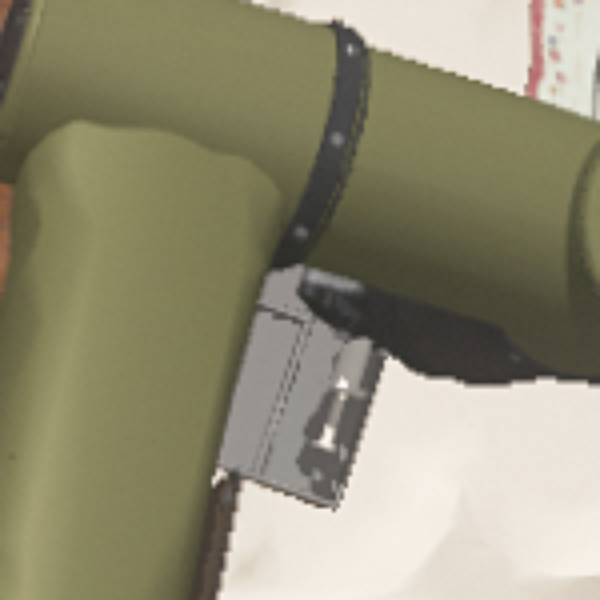

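```bash
python3 -c "
from h import *
c=np.array([528.4,-303.9]);a=np.radians(-18.74);M=np.array([[np.cos(a),np.sin(a)],[-np.sin(a),np.cos(a)]])
for uv in ((416.2,195.8),(411,210)):
  for z in (60,68): print(uv,z,(M@(plane('top',[uv],z)[0,:2]-c)).round(1))
print(M@(np.array([530.8,-350])-c))"
```

```text
(416.2, 195.8) 60 [-17.5 -45.9]
(416.2, 195.8) 68 [-18.8 -43.7]
(411, 210) 60 [-52.1 -44.4]
(411, 210) 68 [-53.1 -42.2]
[ 17.08350708 -42.88500654]
```

The syringe sits at tray (0,-43) as wanted, aligned within about 2°. I'll lower it.

>>> play_rows --commands '[{"rot": [-0.04, 0.06, 0], "translation": [0.01, 0, 0.25], "jaw": -1}, {"rot": [0, 0, 0], "translation": [0, 0, 0.18], "jaw": -1}, {"rot": [0, 0, 0], "translation": [0, 0, 0], "jaw": -1}, {"rot": [0, 0, 0], "translation": [0, 0, 0], "jaw": -1}]'

```text
time: 21.48
ee_pos: [531.8, -349.9, 40.7]
ee_rot: [0.987, -0.162, 0.001, 0.001]
ft_force: [-1.0, -0.3, 0.2]
gripper_width: 0.166
```

```bash
python3 -c "
from h import *
plan(531.6,-350.4,36.6,-18.7,1)"
```

```text
pos [ 531.8 -349.9   40.7] psi -18.62 t 21.48 w 0.166 F [-1.  -0.3  0.2]
[0.01, -0.01, 0.01] [-0.0, 0.01, 0.08]
```

>>> play_rows --commands '[{"rot": [0, 0, 0], "translation": [0, 0, 0.06], "jaw": -1}, {"rot": [0, 0, 0], "translation": [0, 0, 0.02], "jaw": -1}, {"rot": [0, 0, 0], "translation": [0, 0, 0], "jaw": -1}]'

```text
time: 21.85
ee_pos: [532.1, -350.0, 37.0]
ee_rot: [0.987, -0.162, 0.001, 0.001]
ft_force: [-0.4, -0.5, -1.0]
gripper_width: 0.162
```

```bash
python3 -c "
from h import *
plan(531.6,-350.4,36.3,-18.7,1)
S=get_image('scene')[:,:,::-1];cv2.imwrite('pics/s17.png',cv2.resize(S[220:330,280:400],None,fx=5,fy=5))"
```

```text
pos [ 532.1 -350.    37. ] psi -18.62 t 21.85 w 0.162 F [-0.4 -0.5 -1. ]
[0.01, -0.02, 0.01] [-0.01, 0.01, 0.01]
```

View pics/s17.png

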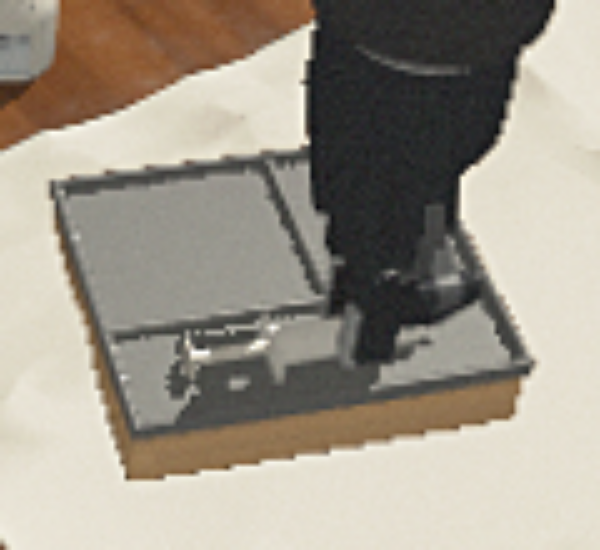

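>>> play_rows --commands '[{"rot": [0, 0, 0], "translation": [0, 0, 0.01], "jaw": -0.62}, {"rot": [0, 0, 0], "translation": [0, 0, 0], "jaw": -0.55}, {"rot": [0, 0, 0], "translation": [0, 0, 0], "jaw": -0.45}, {"rot": [0, 0, 0], "translation": [0, 0, 0], "jaw": -0.45}, {"rot": [0, 0, 0], "translation": [0, 0, 0], "jaw": -0.45}, {"rot": [0, 0, 0], "translation": [0, 0, -0.2], "jaw": -0.4}, {"rot": [0, 0, 0], "translation": [0, 0, -0.5], "jaw": -0.4}, {"rot": [0, 0, 0], "translation": [0, 0, -0.8], "jaw": -0.4}]'

```text
time: 22.9
ee_pos: [530.3, -349.2, 111.0]
ee_rot: [0.987, -0.162, -0.002, 0.0]
ft_force: [0.4, -0.6, 0.9]
gripper_width: 0.296
```

```bash
python3 -c "
from h import *
plan(527.5,13.2,110,-18.7,8)
S=get_image('scene')[:,:,::-1];cv2.imwrite('pics/s18.png',cv2.resize(S[200:330,260:410],None,fx=4,fy=4))"
```

```text
pos [ 530.3 -349.2  111. ] psi -18.62 t 22.9 w 0.296 F [ 0.4 -0.6  0.9]
[0.0, 0.0, 0.0] [-0.3, -0.86, 0.0]
[0.0, 0.0, 0.0] [-0.3, -0.86, 0.0]
[0.0, 0.0, 0.0] [-0.3, -0.86, 0.0]
[0.0, 0.0, 0.0] [-0.3, -0.86, 0.0]
[0.0, 0.0, 0.0] [-0.3, -0.86, 0.0]
[0.0, 0.0, 0.0] [-0.3, -0.86, 0.0]
[0.0, 0.0, 0.0] [-0.3, -0.86, 0.0]
[0.0, 0.0, 0.0] [-0.3, -0.86, 0.0]
```

View pics/s18.png

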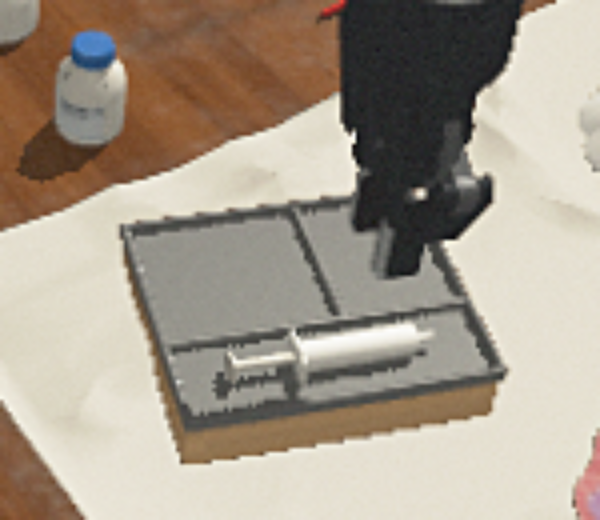

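The syringe lies lengthwise in the long compartment. Next is the squat jar.

>>> play_rows --commands '[{"rot": [0, 0, 0], "translation": [-0.3, -0.7, -0.2], "jaw": 0}, {"rot": [0, 0, 0], "translation": [-0.3, -0.86, -0.2], "jaw": 0.5}, {"rot": [0, 0, 0], "translation": [-0.3, -0.86, -0.05], "jaw": 1}, {"rot": [0, 0, 0], "translation": [-0.3, -0.86, 0], "jaw": 1}, {"rot": [0, 0, 0], "translation": [-0.3, -0.86, 0], "jaw": 1}, {"rot": [0, 0, 0], "translation": [-0.3, -0.86, 0], "jaw": 1}, {"rot": [0, 0, 0], "translation": [-0.3, -0.86, 0], "jaw": 1}, {"rot": [0, 0, 0], "translation": [-0.2, -0.6, 0], "jaw": 1}, {"rot": [0, 0, 0], "translation": [0, 0, 0], "jaw": 1}, {"rot": [0, 0, 0], "translation": [0, 0, 0], "jaw": 1}]'

```text
time: 24.2
ee_pos: [529.2, 0.9, 151.3]
ee_rot: [0.987, -0.162, 0.011, 0.001]
ft_force: [0.5, 0.3, 0.0]
gripper_width: 1.004
```

```bash
python3 -c "
from h import *
plan(527.5,13.2,85,-18.7,2)"
```

```text
pos [529.2   0.9 151.3] psi -18.65 t 24.2 w 1.004 F [0.5 0.3 0. ]
[-0.0, -0.08, 0.0] [-0.07, -0.11, 0.66]
[-0.0, -0.08, 0.0] [-0.06, -0.11, 0.66]
```

>>> play_rows --commands '[{"rot": [0, -0.1, 0], "translation": [-0.07, -0.13, 0.6], "jaw": 1}, {"rot": [0, -0.06, 0], "translation": [-0.03, -0.11, 0.6], "jaw": 1}, {"rot": [0, 0, 0], "translation": [0, 0, 0], "jaw": 1}, {"rot": [0, 0, 0], "translation": [0, 0, 0], "jaw": 1}]'

```text
time: 24.7
ee_pos: [530.7, 10.2, 93.2]
ee_rot: [0.986, -0.164, 0.002, -0.001]
ft_force: [0.5, -0.7, 0.4]
gripper_width: 0.997
```

```bash
python3 -c "
from h import *
plan(527.5,13.2,10,-18.7,3)
S=get_image('scene')[:,:,::-1];cv2.imwrite('pics/s19.png',cv2.resize(S[110:240,190:340],None,fx=4,fy=4))"
```

```text
pos [530.7  10.2  93.2] psi -18.9 t 24.7 w 0.997 F [ 0.5 -0.7  0.4]
[-0.0, -0.01, -0.01] [-0.03, -0.01, 0.55]
[-0.0, -0.01, -0.01] [-0.03, -0.01, 0.55]
[-0.0, -0.01, -0.01] [-0.03, -0.01, 0.55]
```

View pics/s19.png

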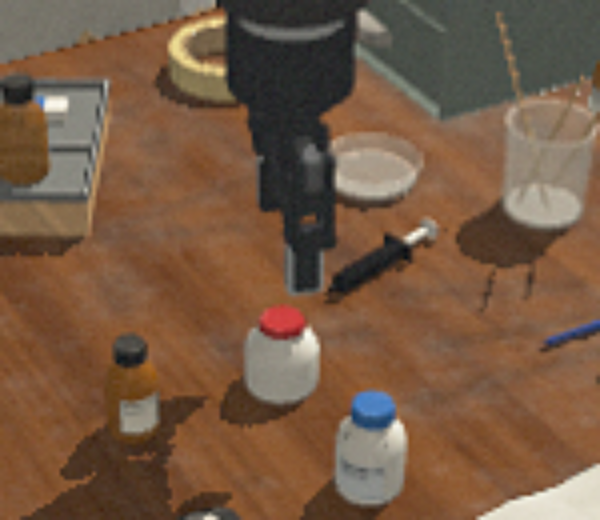

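```bash
python3 -c "
from h import *
q=proj('scene',[[530.7-15,10.2-44,104],[530.7,10.2,93],[527.5,13.2,49]]);print(q,(q-[190,110])*4)"
```

```text
[[265.12484677 182.59972253]
 [261.2697599  175.44865745]
 [259.36946081 189.41451682]] [[300.49938707 290.3988901 ]
 [285.0790396  261.79462982]
 [277.47784325 317.65806727]]
```

>>> play_rows --commands '[{"rot": [0, 0, 0], "translation": [-0.1, -0.04, 0.5], "jaw": 1}, {"rot": [0, 0, 0], "translation": [0, -0.03, 0.5], "jaw": 1}, {"rot": [0, 0, 0], "translation": [0, 0, 0.3], "jaw": 1}, {"rot": [0, 0, 0], "translation": [0, 0, 0], "jaw": 1}, {"rot": [0, 0, 0], "translation": [0, 0, 0], "jaw": 1}]'

```text
time: 25.38
ee_pos: [531.1, 14.8, 33.6]
ee_rot: [0.986, -0.165, 0.007, -0.003]
ft_force: [-0.1, -0.3, -0.4]
gripper_width: 1.001
```

```bash
python3 -c "
from h import *
plan(527.5,13.2,11,-18.7,1)
S=get_image('scene')[:,:,::-1];cv2.imwrite('pics/s20.png',cv2.resize(S[110:240,190:340],None,fx=4,fy=4))"
```

```text
pos [531.1  14.8  33.6] psi -18.98 t 25.38 w 1.001 F [-0.1 -0.3 -0.4]
[-0.05, -0.1, -0.03] [-0.06, 0.06, 0.45]
```

View pics/s20.png

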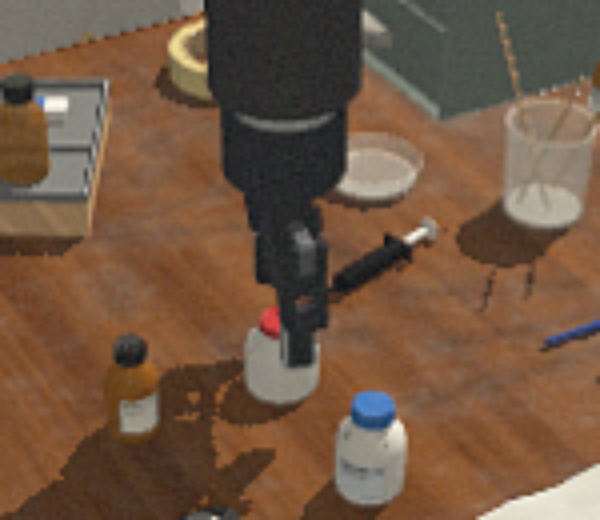

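>>> play_rows --commands '[{"rot": [-0.05, -0.1, 0], "translation": [-0.05, 0.05, 0.3], "jaw": 1}, {"rot": [0, 0, 0], "translation": [0, 0, 0.12], "jaw": 1}, {"rot": [0, 0, 0], "translation": [0, 0, 0], "jaw": 1}, {"rot": [0, 0, 0], "translation": [0, 0, 0], "jaw": 1}]'

```text
time: 25.92
ee_pos: [528.4, 13.3, 11.8]
ee_rot: [0.986, -0.165, -0.0, -0.0]
ft_force: [0.5, 0.0, -0.3]
gripper_width: 1.001
```

```bash
python3 -c "
from h import *
plan(528.3,12.7,11,-18.7,1)"
```

```text
pos [528.4  13.3  11.8] psi -18.98 t 25.93 w 1.001 F [ 0.5  0.  -0.3]
[-0.0, 0.01, -0.03] [0.0, 0.01, 0.02]
```

>>> play_rows --commands '[{"rot": [0, 0, 0], "translation": [0, 0, 0], "jaw": 0.4}, {"rot": [0, 0, 0], "translation": [0, 0, 0], "jaw": -0.2}, {"rot": [0, 0, 0], "translation": [0, 0, 0], "jaw": -1}, {"rot": [0, 0, 0], "translation": [0, 0, 0], "jaw": -1}, {"rot": [0, 0, 0], "translation": [0, 0, 0], "jaw": -1}]'

```text
time: 26.55
ee_pos: [528.9, 13.5, 12.6]
ee_rot: [0.986, -0.165, 0.0, -0.001]
ft_force: [-0.5, 0.8, 0.1]
gripper_width: 0.547
```

>>> play_rows --commands '[{"rot": [0, 0, 0], "translation": [0, 0, -0.6], "jaw": -1}, {"rot": [0, 0, 0], "translation": [0, 0, -0.9], "jaw": -1}, {"rot": [0, 0, 0], "translation": [0, 0, -0.7], "jaw": -1}, {"rot": [0, 0, 0], "translation": [0, 0, 0], "jaw": -1}]'

```text
time: 27.05
ee_pos: [527.6, 13.0, 124.1]
ee_rot: [0.986, -0.165, -0.001, -0.0]
ft_force: [0.4, -0.5, -2.0]
gripper_width: 0.55
```

```bash
python3 -c "
from h import *
plan(503.7,-269.1,120,-18.7,7)"
```

```text
pos [527.6  13.  124.1] psi -18.99 t 27.05 w 0.55 F [ 0.4 -0.5 -2. ]
[0.0, 0.0, -0.01] [0.2, 0.78, 0.01]
[0.0, 0.0, -0.01] [0.2, 0.78, 0.01]
[0.0, 0.0, -0.01] [0.2, 0.78, 0.01]
[0.0, 0.0, -0.01] [0.2, 0.78, 0.01]
[0.0, 0.0, -0.01] [0.2, 0.78, 0.01]
[0.0, 0.0, -0.01] [0.19, 0.79, 0.01]
[0.0, 0.0, -0.01] [0.19, 0.79, 0.01]
```

>>> play_rows --commands '[{"rot": [0, 0, 0], "translation": [0.2, 0.7, -0.05], "jaw": -1}, {"rot": [0, 0, 0], "translation": [0.2, 0.78, 0], "jaw": -1}, {"rot": [0, 0, 0], "translation": [0.2, 0.78, 0], "jaw": -1}, {"rot": [0, 0, 0], "translation": [0.2, 0.78, 0], "jaw": -1}, {"rot": [0, 0, 0], "translation": [0.2, 0.78, 0], "jaw": -1}, {"rot": [0, 0, 0], "translation": [0.19, 0.78, 0], "jaw": -1}, {"rot": [0, 0, 0], "translation": [0.15, 0.6, 0], "jaw": -1}, {"rot": [0, 0, 0], "translation": [0, 0, 0], "jaw": -1}, {"rot": [0, 0, 0], "translation": [0, 0, 0], "jaw": -1}]'

```text
time: 28.18
ee_pos: [501.4, -260.6, 114.9]
ee_rot: [0.986, -0.164, -0.009, -0.001]
ft_force: [0.0, 0.6, -0.2]
gripper_width: 0.548
```

```bash
python3 -c "
from h import *
plan(503.7,-269.1,65,-18.7,2)"
```

```text
pos [ 501.4 -260.6  114.9] psi -18.93 t 28.18 w 0.548 F [ 0.   0.6 -0.2]
[0.0, 0.06, -0.01] [0.06, 0.07, 0.5]
[0.0, 0.06, -0.01] [0.05, 0.07, 0.5]
```

>>> play_rows --commands '[{"rot": [0, 0.12, 0], "translation": [0.06, 0.07, 0.45], "jaw": -1}, {"rot": [0, 0.02, 0], "translation": [0.05, 0.07, 0.45], "jaw": -1}, {"rot": [0, 0, 0], "translation": [0, 0, 0], "jaw": -1}, {"rot": [0, 0, 0], "translation": [0, 0, 0], "jaw": -1}]'

```text
time: 28.68
ee_pos: [504.8, -265.6, 69.0]
ee_rot: [0.987, -0.162, 0.001, 0.0]
ft_force: [0.0, -0.8, 0.3]
gripper_width: 0.547
```

```bash
python3 -c "
from h import *
plan(503.7,-269.1,47,-18.7,1)"
```

```text
pos [ 504.8 -265.6   69. ] psi -18.68 t 28.68 w 0.547 F [ 0.  -0.8  0.3]
[-0.0, -0.02, 0.0] [-0.0, 0.07, 0.44]
```

>>> play_rows --commands '[{"rot": [0, 0, 0], "translation": [0, 0.07, 0.3], "jaw": -1}, {"rot": [0, 0, 0], "translation": [0, 0.01, 0.08], "jaw": -1}, {"rot": [0, 0, 0], "translation": [0, 0, 0], "jaw": -1}, {"rot": [0, 0, 0], "translation": [0, 0, 0], "jaw": -1}]'

```text
time: 29.18
ee_pos: [504.5, -269.3, 50.5]
ee_rot: [0.987, -0.162, 0.002, 0.0]
ft_force: [0.5, -0.2, -1.5]
gripper_width: 0.55
```

```bash
python3 -c "
from h import *
plan(503.7,-269.1,46,-18.7,1)
S=get_image('scene')[:,:,::-1];cv2.imwrite('pics/s21.png',cv2.resize(S[200:330,260:410],None,fx=4,fy=4))"
```

```text
pos [ 504.5 -269.3   50.5] psi -18.63 t 29.18 w 0.55 F [ 0.5 -0.2 -1.5]
[-0.0, -0.03, 0.01] [-0.02, 0.0, 0.09]
```

View pics/s21.png

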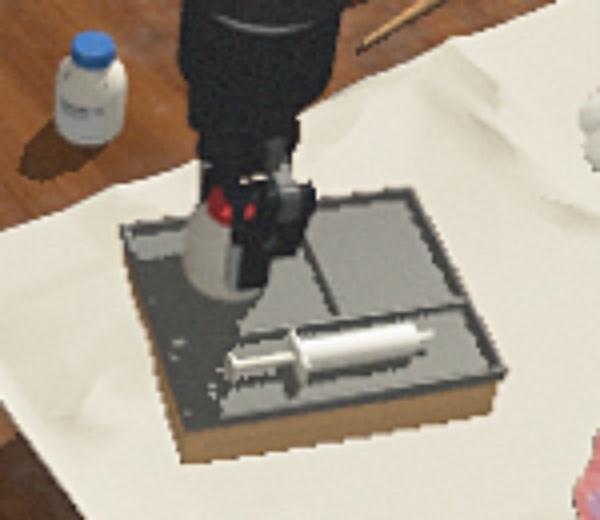

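>>> play_rows --commands '[{"rot": [0, -0.03, 0], "translation": [-0.02, 0, 0.07], "jaw": -1}, {"rot": [0, 0, 0], "translation": [0, 0, 0.02], "jaw": -1}, {"rot": [0, 0, 0], "translation": [0, 0, 0], "jaw": -1}]'

```text
time: 29.6
ee_pos: [503.8, -269.1, 46.1]
ee_rot: [0.987, -0.162, 0.001, -0.0]
ft_force: [0.5, -0.1, -0.6]
gripper_width: 0.548
```

>>> play_rows --commands '[{"rot": [0, 0, 0], "translation": [0, 0, 0.02], "jaw": -1}, {"rot": [0, 0, 0], "translation": [0, 0, 0], "jaw": 0.18}, {"rot": [0, 0, 0], "translation": [0, 0, 0], "jaw": 0.3}, {"rot": [0, 0, 0], "translation": [0, 0, 0], "jaw": 0.4}, {"rot": [0, 0, 0], "translation": [0, 0, 0], "jaw": 0.4}, {"rot": [0, 0, 0], "translation": [0, 0, -0.3], "jaw": 0.4}, {"rot": [0, 0, 0], "translation": [0, 0, -0.7], "jaw": 0.4}, {"rot": [0, 0, 0], "translation": [0, 0, -0.8], "jaw": 0.6}]'

```text
time: 30.6
ee_pos: [502.3, -268.8, 136.7]
ee_rot: [0.987, -0.162, -0.002, -0.0]
ft_force: [0.5, -0.9, 0.8]
gripper_width: 0.799
```

```bash
python3 -c "
from h import *
plan(423,18,125,-18.7,7)
S=get_image('scene')[:,:,::-1];cv2.imwrite('pics/s22.png',cv2.resize(S[200:330,260:410],None,fx=4,fy=4))"
```

```text
pos [ 502.3 -268.8  136.7] psi -18.63 t 30.6 w 0.799 F [ 0.5 -0.9  0.8]
[0.0, 0.0, 0.0] [-0.48, -0.7, 0.03]
[0.0, 0.0, 0.0] [-0.48, -0.7, 0.03]
[0.0, 0.0, 0.0] [-0.48, -0.7, 0.03]
[0.0, 0.0, 0.0] [-0.48, -0.7, 0.03]
[0.0, 0.0, 0.0] [-0.48, -0.7, 0.03]
[0.0, 0.0, 0.0] [-0.48, -0.7, 0.03]
[0.0, 0.0, 0.0] [-0.48, -0.7, 0.03]
```

View pics/s22.png

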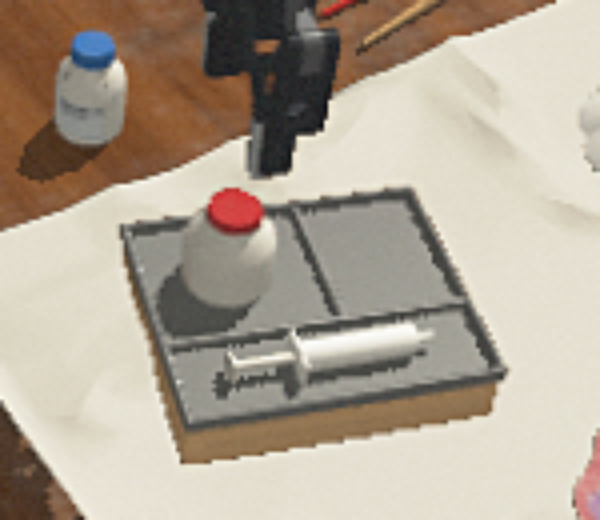

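The jar stands in the larger compartment. For the small bottle I'll tilt the tool about 7° around the jaw axis, so the wrist leans away from the lamp ring when placing.

```bash
sed -i 's/def plan(x,y,z,psi,n):/def plan(x,y,z,psi,n,tilt=0):/; s/R.from_quat(\[1,0,0,0\]); t=/R.from_quat([1,0,0,0])*R.from_euler("y",tilt,degrees=True); t=/' h.py; python3 -c "
from h import *
plan(425.2,17.3,125,-18.7,8,7)"
```

```text
pos [ 504.5 -270.3  144. ] psi -18.61 t 30.65 w 0.798 F [ 0.5 -1.8  5.8]
[0.0, 0.1, 0.0] [-0.42, -0.62, 0.04]
[0.0, 0.1, 0.0] [-0.42, -0.62, 0.04]
[0.0, 0.1, 0.0] [-0.42, -0.62, 0.03]
[0.0, 0.1, 0.0] [-0.42, -0.62, 0.03]
[0.0, 0.1, 0.0] [-0.42, -0.62, 0.02]
[0.0, 0.1, 0.0] [-0.42, -0.62, 0.01]
[0.0, 0.1, 0.0] [-0.42, -0.62, 0.01]
[0.0, 0.1, 0.0] [-0.42, -0.62, 0.0]
```

>>> play_rows --commands '[{"rot": [0, 0.1, 0], "translation": [-0.42, -0.55, 0.02], "jaw": 0.6}, {"rot": [0, 0.1, 0], "translation": [-0.42, -0.62, 0.02], "jaw": 0.6}, {"rot": [0, 0.1, 0], "translation": [-0.42, -0.62, 0.02], "jaw": 0.6}, {"rot": [0, 0.1, 0], "translation": [-0.42, -0.62, 0.02], "jaw": 0.6}, {"rot": [0, 0.1, 0], "translation": [-0.42, -0.62, 0.02], "jaw": 0.6}, {"rot": [0, 0.1, 0], "translation": [-0.42, -0.62, 0.01], "jaw": 0.6}, {"rot": [0, 0.1, 0], "translation": [-0.42, -0.62, 0.01], "jaw": 0.6}, {"rot": [0, 0.1, 0], "translation": [-0.35, -0.5, 0], "jaw": 0.6}, {"rot": [0, 0, 0], "translation": [0, 0, 0], "jaw": 0.6}, {"rot": [0, 0, 0], "translation": [0, 0, 0], "jaw": 0.6}]'

```text
time: 31.9
ee_pos: [426.7, 15.0, 141.4]
ee_rot: [0.984, -0.162, 0.07, 0.007]
ft_force: [-0.2, -0.1, -0.5]
gripper_width: 0.799
```

```bash
python3 -c "
from h import *
plan(425.2,17.3,100,-18.7,1,7)
S=get_image('scene')[:,:,::-1];cv2.imwrite('pics/s23.png',cv2.resize(S[110:260,170:320],None,fx=4,fy=4))"
```

```text
pos [426.7  15.  141.4] psi -18.75 t 31.9 w 0.799 F [-0.2 -0.1 -0.5]
[-0.06, -0.13, -0.01] [-0.16, -0.03, 0.81]
```

View pics/s23.png

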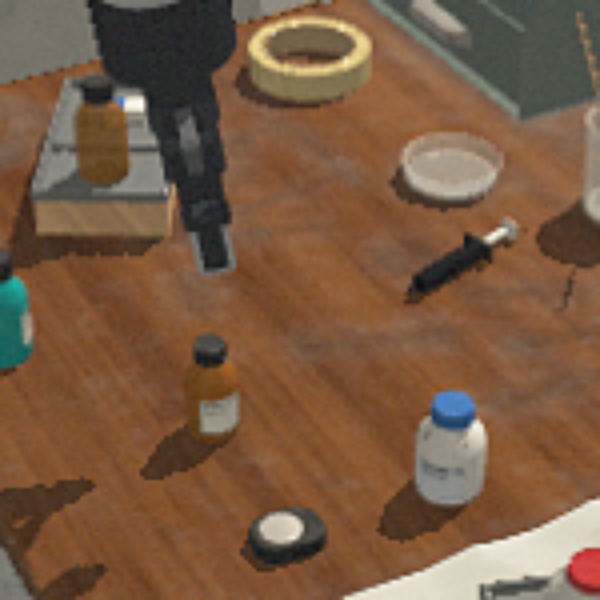

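>>> play_rows --commands '[{"rot": [-0.06, -0.13, 0], "translation": [-0.1, -0.04, 0.5], "jaw": 0.7}, {"rot": [0, 0, 0], "translation": [-0.06, 0, 0.4], "jaw": 0.8}, {"rot": [0, 0, 0], "translation": [0, 0, 0], "jaw": 0.8}, {"rot": [0, 0, 0], "translation": [0, 0, 0], "jaw": 0.8}]'

```text
time: 32.45
ee_pos: [425.9, 14.9, 93.7]
ee_rot: [0.984, -0.166, 0.058, 0.011]
ft_force: [-0.1, 0.1, 0.3]
gripper_width: 0.903
```

```bash
python3 -c "
from h import *
plan(425.2,17.3,15,-18.7,3,7)"
```

```text
pos [425.9  14.9  93.7] psi -19.1 t 32.45 w 0.903 F [-0.1  0.1  0.3]
[0.01, 0.01, -0.02] [-0.07, -0.01, 0.52]
[0.01, 0.01, -0.02] [-0.07, -0.01, 0.52]
[0.01, 0.01, -0.02] [-0.07, -0.01, 0.52]
```

>>> play_rows --commands '[{"rot": [0.02, 0, -0.03], "translation": [-0.08, -0.04, 0.5], "jaw": 0.8}, {"rot": [0, 0, -0.03], "translation": [-0.07, -0.01, 0.5], "jaw": 0.8}, {"rot": [0, 0, 0], "translation": [-0.04, 0, 0.3], "jaw": 0.8}, {"rot": [0, 0, 0], "translation": [0, 0, 0], "jaw": 0.8}, {"rot": [0, 0, 0], "translation": [0, 0, 0], "jaw": 0.8}]'

```text
time: 33.08
ee_pos: [427.6, 17.9, 30.7]
ee_rot: [0.985, -0.162, 0.061, 0.009]
ft_force: [-0.9, 0.6, 0.7]
gripper_width: 0.897
```

```bash
python3 -c "
from h import *
plan(425.2,17.3,16,-18.7,1,7)
S=get_image('scene')[:,:,::-1];cv2.imwrite('pics/s24.png',cv2.resize(S[110:260,170:320],None,fx=4,fy=4))"
```

```text
pos [427.6  17.9  30.7] psi -18.73 t 33.08 w 0.897 F [-0.9  0.6  0.7]
[-0.02, -0.01, -0.0] [-0.08, 0.03, 0.29]
```

View pics/s24.png

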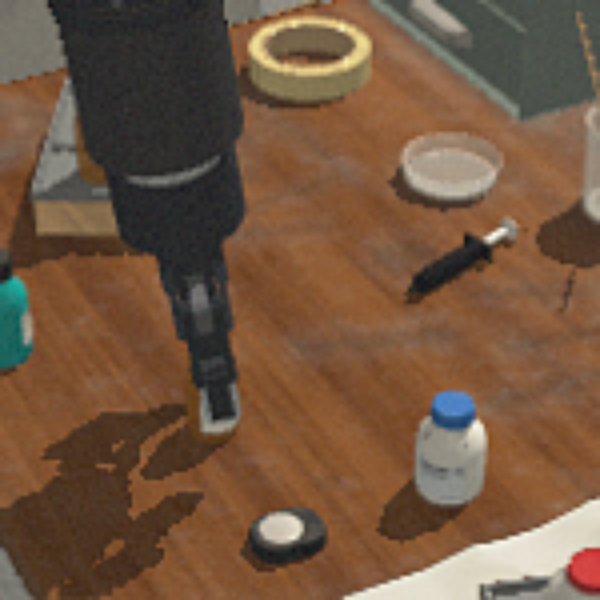

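>>> play_rows --commands '[{"rot": [-0.02, 0, 0], "translation": [-0.09, 0.02, 0.25], "jaw": 0.8}, {"rot": [0, 0, 0], "translation": [0, 0, 0.05], "jaw": 0.8}, {"rot": [0, 0, 0], "translation": [0, 0, 0], "jaw": 0.8}]'

```text
time: 33.5
ee_pos: [425.1, 18.2, 15.2]
ee_rot: [0.985, -0.162, 0.062, 0.009]
ft_force: [-0.4, -0.3, -0.9]
gripper_width: 0.898
```

```bash
python3 -c "
from h import *
plan(425.2,17.3,16,-18.7,1,7)"
```

```text
pos [425.1  18.2  15.2] psi -18.74 t 33.5 w 0.898 F [-0.4 -0.3 -0.9]
[-0.01, -0.02, -0.0] [0.01, 0.02, -0.01]
```

>>> play_rows --commands '[{"rot": [0, 0, 0], "translation": [0, 0, 0], "jaw": 0.2}, {"rot": [0, 0, 0], "translation": [0, 0, 0], "jaw": -0.2}, {"rot": [0, 0, 0], "translation": [0, 0, 0], "jaw": -1}, {"rot": [0, 0, 0], "translation": [0, 0, 0], "jaw": -1}, {"rot": [0, 0, 0], "translation": [0, 0, 0], "jaw": -1}, {"rot": [0, 0, 0], "translation": [0, 0, 0], "jaw": -1}]'

```text
time: 34.25
ee_pos: [425.5, 18.3, 15.8]
ee_rot: [0.985, -0.162, 0.062, 0.009]
ft_force: [0.2, -0.0, 1.6]
gripper_width: 0.371
```

>>> play_rows --commands '[{"rot": [0, 0, 0], "translation": [0.07, 0, -0.6], "jaw": -1}, {"rot": [0, 0, 0], "translation": [0.11, 0, -0.9], "jaw": -1}, {"rot": [0, 0, 0], "translation": [0.08, 0, -0.7], "jaw": -1}, {"rot": [0, 0, 0], "translation": [0, 0, 0], "jaw": -1}]'

```text
time: 34.75
ee_pos: [423.6, 17.9, 128.4]
ee_rot: [0.985, -0.162, 0.061, 0.01]
ft_force: [-0.5, 0.3, -1.6]
gripper_width: 0.377
```

```bash
python3 -c "
from h import *
plan(584.5,-296.5,125,-18.7,8,7)
S=get_image('scene')[:,:,::-1];cv2.imwrite('pics/s25.png',cv2.resize(S[110:260,170:320],None,fx=4,fy=4))"
```

```text
pos [423.6  17.9 128.4] psi -18.74 t 34.75 w 0.377 F [-0.5  0.3 -1.6]
[0.0, -0.0, -0.0] [0.63, 0.62, 0.09]
[0.0, -0.0, -0.0] [0.63, 0.62, 0.09]
[0.0, -0.0, -0.0] [0.63, 0.62, 0.09]
[0.0, -0.0, -0.0] [0.63, 0.62, 0.09]
[0.0, -0.0, -0.0] [0.63, 0.62, 0.09]
[0.0, -0.0, -0.0] [0.63, 0.62, 0.09]
[0.0, -0.0, -0.0] [0.63, 0.62, 0.09]
[0.0, -0.0, -0.0] [0.63, 0.62, 0.09]
```

View pics/s25.png

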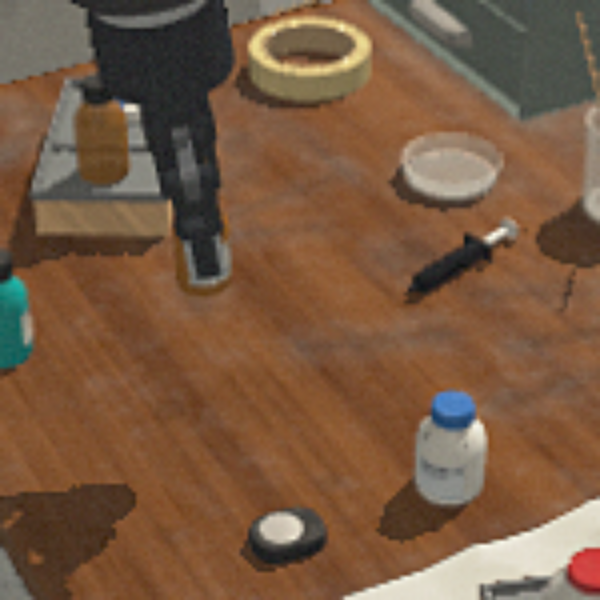

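>>> play_rows --commands '[{"rot": [0, 0, 0], "translation": [0.55, 0.55, 0.05], "jaw": -1}, {"rot": [0, 0, 0], "translation": [0.63, 0.62, 0.08], "jaw": -1}, {"rot": [0, 0, 0], "translation": [0.63, 0.62, 0.08], "jaw": -1}, {"rot": [0, 0, 0], "translation": [0.63, 0.62, 0.08], "jaw": -1}, {"rot": [0, 0, 0], "translation": [0.63, 0.62, 0.08], "jaw": -1}, {"rot": [0, 0, 0], "translation": [0.6, 0.6, 0.08], "jaw": -1}, {"rot": [0, 0, 0], "translation": [0.4, 0.4, 0.05], "jaw": -1}, {"rot": [0, 0, 0], "translation": [0, 0, 0], "jaw": -1}, {"rot": [0, 0, 0], "translation": [0, 0, 0], "jaw": -1}]'

```text
time: 35.92
ee_pos: [550.4, -245.7, 109.0]
ee_rot: [0.986, -0.162, 0.049, 0.01]
ft_force: [0.4, 0.5, -0.5]
gripper_width: 0.375
```

```bash
python3 -c "
from h import *
plan(584.5,-296.5,110,-18.7,2,7)
for n in ('top','scene'): cv2.imwrite('pics/%s26.png'%n,get_image(n)[:,:,::-1])"
```

```text
pos [ 550.4 -245.7  109. ] psi -18.61 t 35.92 w 0.375 F [ 0.4  0.5 -0.5]
[0.01, 0.08, 0.01] [0.48, 0.37, 0.04]
[0.01, 0.08, 0.01] [0.48, 0.37, 0.04]
```

View pics/scene26.png

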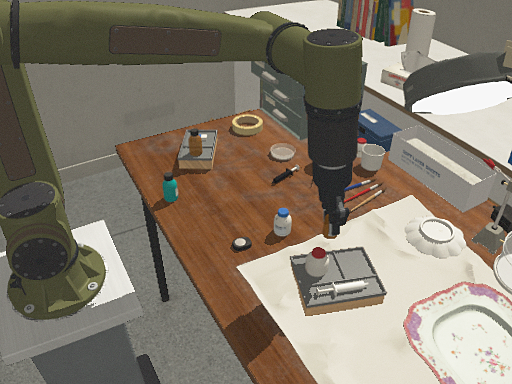

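View pics/top26.png

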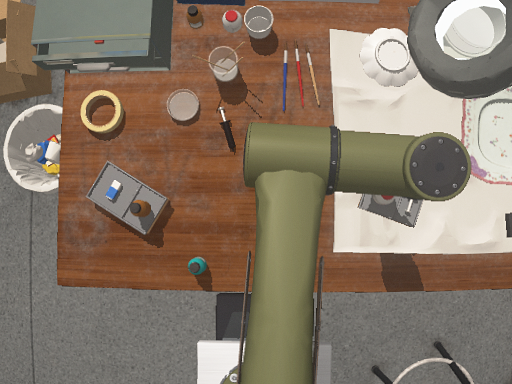

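The leaned wrist is well clear of the lamp. I'll continue to above the smaller compartment.

>>> play_rows --commands '[{"rot": [0, 0.12, 0], "translation": [0.35, 0.28, 0], "jaw": -1}, {"rot": [0, 0.06, 0], "translation": [0.35, 0.28, 0.02], "jaw": -1}, {"rot": [0, 0, 0], "translation": [0.2, 0.15, 0.02], "jaw": -1}, {"rot": [0, 0, 0], "translation": [0, 0, 0], "jaw": -1}, {"rot": [0, 0, 0], "translation": [0, 0, 0], "jaw": -1}]'

```text
time: 36.65
ee_pos: [584.0, -293.8, 114.2]
ee_rot: [0.985, -0.159, 0.064, 0.012]
ft_force: [-0.2, -0.2, -0.9]
gripper_width: 0.372
```

```bash
python3 -c "
from h import *
plan(584.5,-296.5,65,-18.7,2,7)
S=get_image('scene')[:,:,::-1];cv2.imwrite('pics/s27.png',S)
T=get_image('top')[:,:,::-1];cv2.imwrite('pics/t27.png',T)"
```

```text
pos [ 584.  -293.8  114.2] psi -18.36 t 36.65 w 0.372 F [-0.2 -0.2 -0.9]
[0.01, -0.03, 0.02] [-0.05, 0.02, 0.49]
[0.01, -0.03, 0.02] [-0.05, 0.02, 0.49]
```

View pics/s27.png

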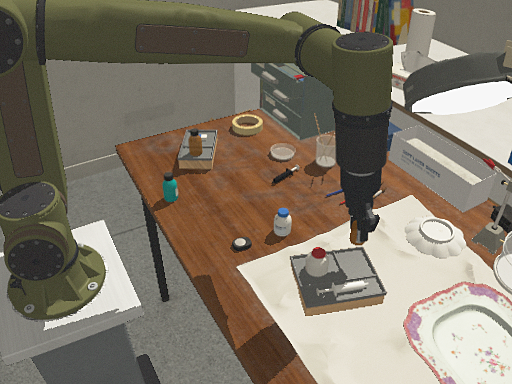

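View pics/t27.png

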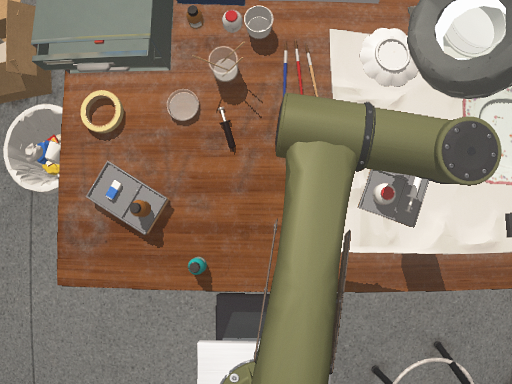

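>>> play_rows --commands '[{"rot": [0, -0.04, 0.04], "translation": [-0.05, 0.03, 0.45], "jaw": -1}, {"rot": [0, 0, 0], "translation": [-0.05, 0.03, 0.45], "jaw": -1}, {"rot": [0, 0, 0], "translation": [0, 0, 0], "jaw": -1}, {"rot": [0, 0, 0], "translation": [0, 0, 0], "jaw": -1}]'

```text
time: 37.25
ee_pos: [582.8, -295.7, 65.2]
ee_rot: [0.985, -0.162, 0.06, 0.011]
ft_force: [0.2, 0.1, -0.4]
gripper_width: 0.371
```

```bash
python3 -c "
from h import *
plan(584.5,-296.5,51,-18.7,1,7)"
```

```text
pos [ 582.8 -295.7   65.2] psi -18.65 t 37.25 w 0.371 F [ 0.2  0.1 -0.4]
[0.01, 0.0, 0.01] [0.0, 0.0, 0.29]
```

>>> play_rows --commands '[{"rot": [0, 0, 0], "translation": [0, 0, 0.22], "jaw": -1}, {"rot": [0, 0, 0], "translation": [0, 0, 0.03], "jaw": -1}, {"rot": [0, 0, 0], "translation": [0, 0, 0], "jaw": -1}, {"rot": [0, 0, 0], "translation": [0, 0, 0], "jaw": -1}]'

```text
time: 37.75
ee_pos: [585.1, -296.3, 53.5]
ee_rot: [0.985, -0.162, 0.061, 0.011]
ft_force: [-0.9, 0.2, -0.1]
gripper_width: 0.372
```

```bash
python3 -c "
from h import *
plan(584.5,-296.5,49,-18.7,1,7)
S=get_image('scene')[:,:,::-1];cv2.imwrite('pics/s28.png',cv2.resize(S[200:330,270:420],None,fx=4,fy=4))"
```

```text
pos [ 585.1 -296.3   53.5] psi -18.64 t 37.75 w 0.372 F [-0.9  0.2 -0.1]
[0.01, -0.01, 0.01] [-0.02, 0.01, 0.09]
```

View pics/s28.png

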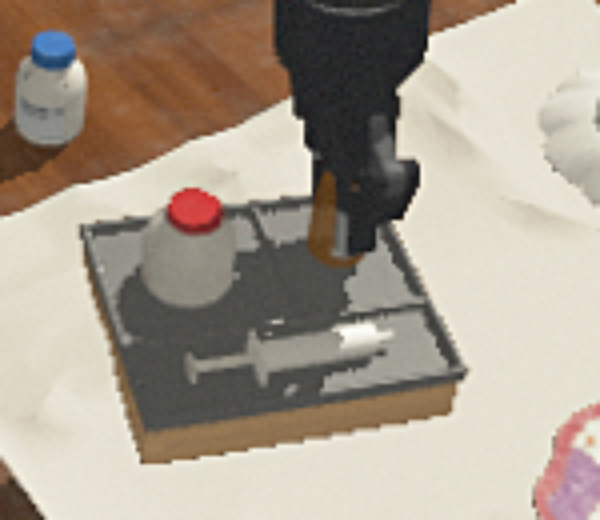

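>>> play_rows --commands '[{"rot": [0, 0, 0], "translation": [-0.02, 0.01, 0.07], "jaw": -1}, {"rot": [0, 0, 0], "translation": [0, 0, 0.01], "jaw": -1}, {"rot": [0, 0, 0], "translation": [0, 0, 0], "jaw": -1}]'

```text
time: 38.17
ee_pos: [584.6, -296.7, 49.6]
ee_rot: [0.985, -0.162, 0.062, 0.011]
ft_force: [0.0, -0.6, -0.9]
gripper_width: 0.372
```

>>> play_rows --commands '[{"rot": [0, 0, 0], "translation": [0, 0, 0.015], "jaw": -1}, {"rot": [0, 0, 0], "translation": [0, 0, 0], "jaw": -0.15}, {"rot": [0, 0, 0], "translation": [0, 0, 0], "jaw": 0}, {"rot": [0, 0, 0], "translation": [0, 0, 0], "jaw": 0.2}, {"rot": [0, 0, 0], "translation": [0, 0, 0], "jaw": 0.2}, {"rot": [0, 0, 0], "translation": [0, 0, -0.3], "jaw": 0.2}, {"rot": [0, 0, 0], "translation": [0, 0, -0.6], "jaw": 0.2}, {"rot": [0, 0, 0], "translation": [0, 0, -0.8], "jaw": 0.2}, {"rot": [0, 0, 0], "translation": [0, 0, -0.5], "jaw": 0.2}]'

```text
time: 39.3
ee_pos: [570.7, -292.3, 163.0]
ee_rot: [0.985, -0.162, 0.061, 0.011]
ft_force: [0.6, 0.3, 0.0]
gripper_width: 0.6
```

```bash
python3 -c "
from h import *
plan(400,-60,180,-18.7,7)
S=get_image('scene')[:,:,::-1];cv2.imwrite('pics/s29.png',cv2.resize(S[200:330,270:420],None,fx=4,fy=4))"
```

```text
pos [ 570.7 -292.3  163. ] psi -18.63 t 39.3 w 0.6 F [0.6 0.3 0. ]
[0.0, -0.13, 0.0] [-0.66, -0.47, -0.13]
[0.0, -0.13, 0.0] [-0.67, -0.47, -0.12]
[0.0, -0.13, 0.0] [-0.67, -0.47, -0.11]
[0.0, -0.13, 0.0] [-0.67, -0.47, -0.1]
[0.0, -0.13, 0.0] [-0.67, -0.47, -0.08]
[0.0, -0.13, 0.0] [-0.67, -0.47, -0.07]
[0.0, -0.13, 0.0] [-0.67, -0.47, -0.06]
```

View pics/s29.png

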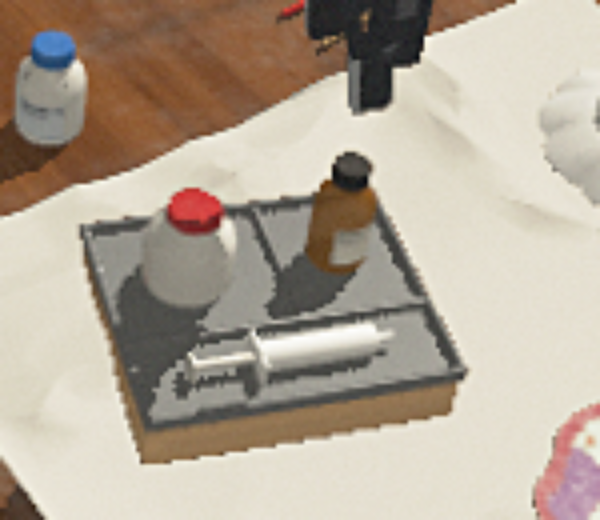

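>>> play_rows --commands '[{"rot": [0, -0.13, 0], "translation": [-0.6, -0.45, -0.15], "jaw": 0.2}, {"rot": [0, -0.13, 0], "translation": [-0.67, -0.47, -0.15], "jaw": 0.2}, {"rot": [0, -0.13, 0], "translation": [-0.67, -0.47, -0.1], "jaw": 0.2}, {"rot": [0, -0.13, 0], "translation": [-0.67, -0.47, -0.1], "jaw": 0.2}, {"rot": [0, -0.13, 0], "translation": [-0.67, -0.47, -0.08], "jaw": 0.2}, {"rot": [0, -0.13, 0], "translation": [-0.67, -0.47, -0.07], "jaw": 0.2}, {"rot": [0, -0.13, 0], "translation": [-0.5, -0.4, -0.06], "jaw": 0.2}, {"rot": [0, 0, 0], "translation": [0, 0, 0], "jaw": 0.2}]'

```text
time: 40.35
ee_pos: [405.4, -64.2, 193.7]
ee_rot: [0.987, -0.163, 0.005, 0.0]
ft_force: [0.6, -0.6, 0.0]
gripper_width: 0.603
```

```bash
python3 -c "
from h import *
print(readout.state()['ee_pos'])
for n in ('top','scene'): cv2.imwrite('pics/%s30.png'%n,get_image(n)[:,:,::-1])
T=cv2.imread('pics/top30.png');print(T.shape)
cv2.imwrite('pics/t30a.png',cv2.resize(T[120:250,340:450],None,fx=4.5,fy=4.5,interpolation=cv2.INTER_CUBIC))
cv2.imwrite('pics/t30b.png',cv2.resize(T[140:250,70:200],None,fx=5,fy=5,interpolation=cv2.INTER_CUBIC))"
```

```text
[405.38738185 -64.17048715 193.73941584]
(384, 512, 3)
```

View pics/top30.png

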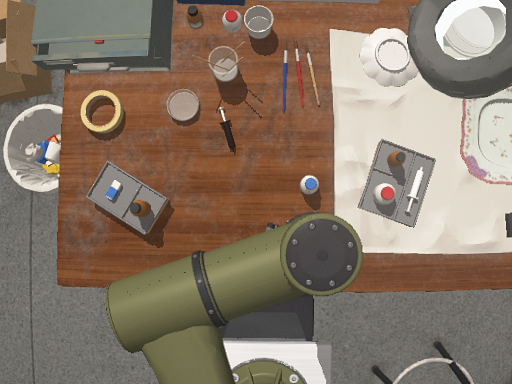

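View pics/t30a.png

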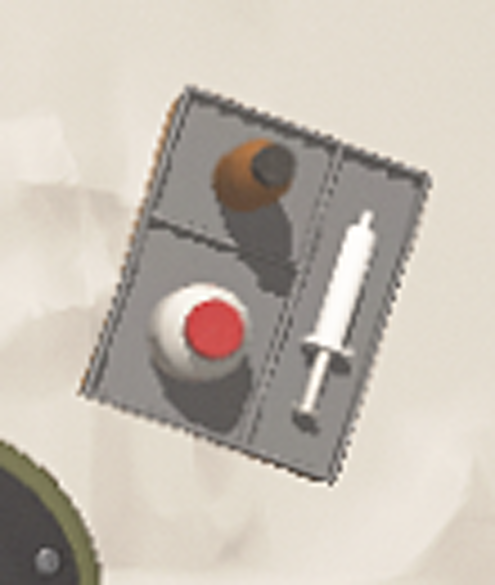

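View pics/t30b.png

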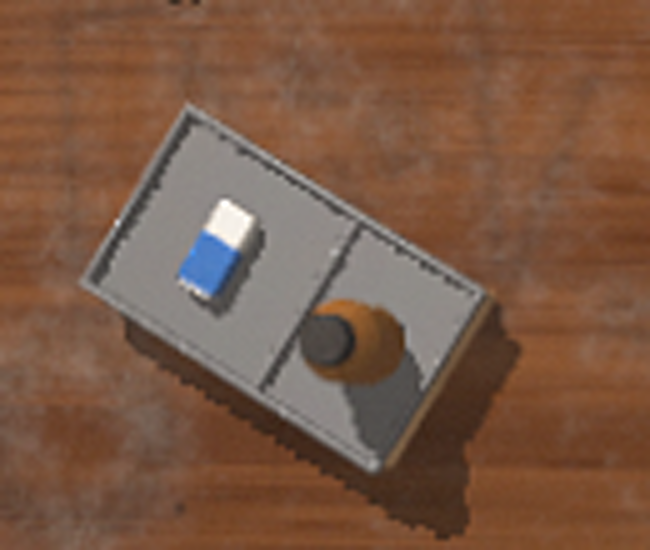

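Both trays look right, so I'll check the positions numerically in tray coordinates. I'll also check that the tall jar and loupe haven't moved.

Run:
```python
from h import *
T=cv2.imread('pics/top30.png');h=cv2.cvtColor(T,cv2.COLOR_BGR2HSV)
red=((((h[...,0]<6)|(h[...,0]>173))&(h[...,1]>170)&(h[...,2]>120))).astype(np.uint8)
blue=((abs(h[...,0].astype(int)-108)<12)&(h[...,1]>100)).astype(np.uint8)
dark=((h[...,1]<90)&(h[...,2]<85)).astype(np.uint8)
def tr(p,c,a): a=np.radians(a);M=np.array([[np.cos(a),np.sin(a)],[-np.sin(a),np.cos(a)]]);return M@(np.asarray(p)[:2]-c)
B=((528.4,-303.9),-18.74);Cc=((489.7,325.1),-120.52)
b=blob(red,370,175,400,205);print('squat',tr(plane('top',[b[1]],85)[0],*B).round(1),'want -34.5,25',b[2])
p=(340+272/4.5,120+165/4.5);print('small',tr(plane('top',[p],101)[0],*B).round(1),'want 48.5,25')
p=(70+327/5,140+339/5);print('large',tr(plane('top',[p],111)[0],*Cc).round(1),'want 49,0')
w=(((h[...,1]<40)&(h[...,2]>185))|(blue>0)).astype(np.uint8)
b=blob(w,100,175,126,205);P=plane('top',np.argwhere(b[0])[:,::-1],45)[:,:2].astype(np.float32);r=cv2.minAreaRect(P);print('eraser',r,tr(r[0],*Cc).round(1),'want -34,0')
w=((h[...,1]<40)&(h[...,2]>180)).astype(np.uint8)
b=blob(w,402,160,428,216);P=plane('top',np.argwhere(b[0])[:,::-1],41)[:,:2];Q=np.array([tr(p,*B) for p in P]);print('syr x',Q[:,0].min().round(1),Q[:,0].max().round(1),'y mean',Q[:,1].mean().round(1),'slope deg',np.degrees(np.polyfit(Q[:,0],Q[:,1],1)[0]).round(1))
b=blob(blue,298,170,325,195);print('tall cap px',b[1],'was 310.1 183.2')
S=cv2.imread('pics/scene30.png');S0=cv2.imread('pics/scene0.png')
print('loupe scene diff',cv2.absdiff(S[234:252,228:256],S0[234:252,228:256]).mean(), readout.state()['time'])
cv2.imwrite('pics/s30c.png',cv2.resize(S[100:320,130:400],None,fx=2.8,fy=2.6))
```

```text
squat [-28.3  35.1] want -34.5,25 4
small [46.  25.8] want 48.5,25
large [51.3 -0.6] want 49,0
eraser ((506.8104553222656, 354.26788330078125), (21.686748504638672, 43.64602279663086), 63.748958587646484) [-33.8  -0.1] want -34,0
syr x -54.3 53.7 y mean -42.1 slope deg 0.1
tall cap px [310.14583333 183.19791667] was 310.1 183.2
loupe scene diff 5.1726190476190474 40.45
```

View pics/s30c.png

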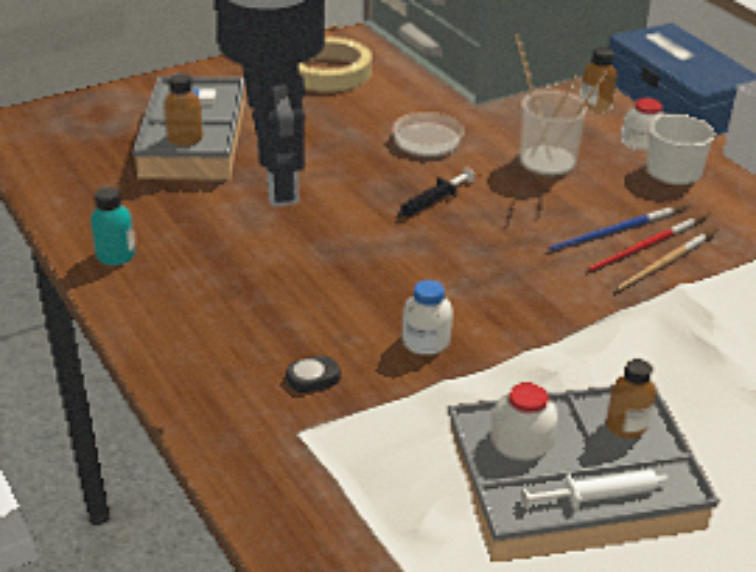

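Run:
```python
from h import *
p=plane('top',[(340+214/4.5,120+329/4.5)],85)[0,:2]-[528.4,-303.9];a=np.radians(-18.74)
print('squat',np.array([[np.cos(a),np.sin(a)],[-np.sin(a),np.cos(a)]])@p,'want -34.5 25')
s=readout.state();print(s['joint_velocities'].round(3),s['ft_force'].round(1))
```

```text
squat [-37.25490988  24.82673231] want -34.5 25
[-0.024  0.027 -0.001 -0.001  0.003  0.003] [ 0.2 -0.8  0.5]
```

```bash
python3 -c "
from rig import workorder; print(workorder.sign_off())"
```

```text
the job is handed in; nothing more can be done
None
```

I made up both kits in the order asked and handed the job in at about 40.5 s. In the last pictures every item rests on its tray's floor, let go, with the gripper empty and well clear.

The last top-view check, in tray coordinates (mm):

| Item | Measured | Wanted |
|---|---|---|
| Large brown bottle | (51, -1) | (49, 0) |
| Eraser | (-34, 0) | (-34, 0) |
| Syringe, span -54 to +54 along x | (0, -42) | (0, -43) |
| Squat jar | (-37, 25) | (-34.5, 25) |
| Small brown bottle | (46, 26) | (48.5, 25) |

- **Failed check:** the first squat jar reading came from a colour mask that caught only 4 pixels and gave (-28, 35). I discarded it and re-measured the cap centre by eye in the enlarged crop; the table has that value. The two brown bottles' cap centres were also read by eye.
- **Left in place:** the tall jar's cap is at the same pixel as before. The loupe looks to be where it was; its picture patch differs slightly from the start, which I did not look into. The turquoise bottle and black syringe were not touched.

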